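# Load the microscope tray from the specimen carousel

## Robot

A 6-joint arm with a two-finger parallel gripper is mounted at the origin on the work surface. World frame = base frame: x ahead of the robot, y to its left, z up, the work surface at z = 0. Lengths are in m, angles in degrees, forces in N, time in s.
With the tool pointing down it reaches from about 0.3 to 0.75 m from the base axis. Payload 8.5 kg.
Tool frame: the origin (TCP) lies on the centre line of the jaws, within the pads' length; the fingertips stand 11 mm ahead of it and the grasp point (between the pads) lies 8 mm behind it; z points along the fingers, y is the line along which they close (so a half turn about z gives the same grasp; the last joint's range is limited). The gripper opens to 85 mm and grips with 20 to 120 N. Pads are 22 mm wide; open, the fingers measure 114 mm over their backs; the gripper's body (76 mm by 85 mm) begins 54 mm behind the grasp point. The pads swing forward as they close: fully open they stand 13 mm farther back than shut.
Start: joints at [-89.341, 21.807, 74.336, -0, 83.858, -12.336], TCP at [0.124, -0.536, 0.242] pointing down, gripper open.
Joint ranges: [-178.18, 178.18], [-50.72, 133.34], [12.68, 142.11], [-81.47, 261.47], [9.98, 163.14], [-165.26, 165.26]. Speed limits (degrees/s): [136.94, 136.94, 180, 180, 180, 180].

## Interface

Orientations are given as a 3x3 rotation matrix whose columns are the frame's x, y, z axes.
In Python, from rig import env gives the robot as it stands.
- The arm moves only by the tool inch_along, called after "Request:" as name(argument=value, ...), one argument or row to a line, values as JSON. Schema: {"type":"object","properties":{"steps":{"type":"array","items":{"type":"array","items":{"type":"number"},"minItems":5,"maxItems":5},"minItems":1,"maxItems":10},"clamp_n":{"type":"number"},"only":{"type":"string"},"quiet":{"type":"boolean"},"lines":{"type":"string"}},"required":["steps"],"additionalProperties":false}. steps is a list of rows, 1 to 10 of them, each of 5 numbers: dx, dy, dz in shares of the most that a row can go, 1 being 50 mm, then a turn about the tool's z in units of 4 degrees, then the finger opening in m; each row shifts and turns the commanded pose from where the row before left it, along the tool's axes as they then stand; what a row does not reach is not made up. A row lasts 1/10 s, in which the tool goes at most 0.05 m and 8.59 degrees, less where a joint would pass 70% of its speed; a pose out of reach is approached as far as the arm can. The fingers move at their own pace and stop on an object; clamp_n is the grip in N (left out, the last holds). Time passes only in rows, so rows that do not move let the fingers close. The tool returns the time, the measured TCP pose, the force, the opening and the grip force at its end. only (a regular expression) keeps the lines of the reply that match it, lines (a string "A,B") keeps lines A to B, and quiet returns only ok. Input that does not fit is refused with a message, and nothing moves.
- env.observe(): the state, without advancing time (a new reading comes with each control period).
- env.get_image(name): name is "scene" or "top"; returns a dict with "pixels" (400x640x3 uint8, red, green, blue), "K" (3x3 intrinsics, pixels), "extrinsics" (4x4, takes a point from world to camera coordinates). Camera axes: x right, y down, z forward; pixel columns grow to the right and rows downward; lengths in m; the calibration is good to about 2 mm. A picture is of the moment at which its call begins. There is no depth.
- env.close_job(): hands the job in; it is judged then, once.
The state is a dict: "time_s": time; "q": joint angles; "qvel": joint speeds; "joint_efforts": joint torques, N m; "position": TCP position; "tool_rot": TCP orientation; "ft_force": force on the tool from outside, world axes, zero at the start; "wrist_torque": the same for the moment, N m; "grip_width": finger opening in m; "gripper_force": force on a finger pad.
Only numpy, scipy, OpenCV 4.12 (cv2) and the standard library are available. Lean on these libraries where they do the work, as an engineer would, in place of code of your own. Each camera call takes 0.05 s, during which the arm holds its last target. There are 200 camera calls.

## Task

Take every red specimen mount out of the carousel cabinet, turning the carousel to bring each one into the open slot, and lay each flat in a compartment of its own in the tray on the rollers; leave the black mounts in their nests. When all the red ones are in the tray, roll the tray fully home against the stop in the blue bay, and leave the cabinet closed, with the carousel's blue shutter centred in the slot. Do not disturb the bottle, the dish and the jar.

Things in the scene. Friction and masses are not known exactly. Their poses are not given: they have to be found in the camera images.
- cover: Specimen cabinet, bolted down: grey base plate under a clear square dust cover, 284 x 284 mm, its top face 80 mm above the bench (underside 75 mm). Origin on the carousel's axis at bench level, z up; its own -x side is the front and faces the robot. Mounts can be reached only through the slot (point slot).
- slot (a point): Pick-up point of the cabinet: on the cover's own -x, 98 mm from the axis, 35 mm above the bench. It lies in a slot 90 mm wide with blue edges, cut in the cover's top and front from the front edge back to 35 mm behind the axis. A nest turned here can be picked from above; the others are under the closed cover.
- carousel: Aluminium disc, radius 126 mm, turning endlessly either way under the cover; it stays where it is left (friction 0.06 N m, no notches). Origin on its axis on its top face, 24 mm above the bench; axes turn with it. Seven equal places, 98 mm from the axis: the shutter on its own -x and six nests, white rings 36 mm inside and 5 mm high, mounts standing on the disc.
- knob_grip (a point): Middle of the black bar knob on the carousel's axis, fixed to the disc and standing in the slot: bar 46 mm along the carousel's own x, 14 mm thick (its y), from 80 to 114 mm above the bench; this point is 97 mm up. Below it a steel hub, radius 14 mm. Pinch it from above across the 14 mm and twist; regrasp for more.
- shutter (a point): Middle of the top face (70 mm above the bench) of the blue shutter on the disc: a plate from 42 to 124 mm from the axis along the carousel's own -x, 40 mm wide at its inner end, 82 mm wide outside 90 mm, with a front panel. This point is 98 mm from the axis. When it is centred in the slot (on point slot, seen from above) the cabinet is closed.
- tray: Grey tray on the rollers: 60 mm (x) by 212 mm (y), floor 4 mm thick, rim 12 mm high, about 0.4 kg. Four compartments in a row, centred at y = -78, -26, +26 and +78 mm, each 52 x 48 mm, dividers 11 mm high. Origin under its middle, z up, +y towards the bay. It rolls along with about 2 N and stays where it is left.
- tab (a point): Middle of the tray's upright yellow tab, at y = -142 mm in the tray's frame and 26 mm above its underside: 36 mm wide (x), 8 mm thick (y), top 36 mm above the tray's underside, on a tongue 36 mm wide. Push it or pinch it from above.
- track: Fixed row of 14 free-turning rollers along its own +y, tops 45 mm above the bench, between rails 66 mm apart (tops 53 mm). Origin on the bench at the start of the row, z up; a black bar (top 55 mm) at y = 0 to 8 mm. The blue bay, cheeks 75 mm high, runs from y = 270 mm to the rubber stop at y = 490 mm. Tray home: its end on the stop, its origin at y = 384 mm.
- red1: Red resin specimen mount with a rectangular steel section showing on both flat faces: disc 32 mm in diameter, 22 mm high, about 45 g. Origin at its middle, z along its axis. Wanted. Starts flat in any nest of the carousel, or is absent (None).
- red2: Red resin specimen mount with a round brass section showing on both flat faces: disc 32 mm in diameter, 22 mm high, about 45 g. Origin at its middle, z along its axis. Wanted. Starts flat in any nest of the carousel, or is absent (None).
- red3: Red resin specimen mount with a long copper section showing on both flat faces: disc 32 mm in diameter, 22 mm high, about 45 g. Origin at its middle, z along its axis. Wanted. Starts flat in any nest of the carousel, or is absent (None).
- red4: Red resin specimen mount with a round steel section showing on both flat faces: disc 32 mm in diameter, 22 mm high, about 45 g. Origin at its middle, z along its axis. Wanted. Starts flat in any nest of the carousel, or is absent (None).
- black1: Black resin specimen mount, the same size (32 x 22 mm), origin at its middle, z along its axis. Not wanted: it stays in its nest in the carousel.
- black2: Black resin specimen mount, the same size (32 x 22 mm), origin at its middle, z along its axis. Not wanted: it stays in its nest in the carousel.
- wash_bottle: Bystander: white bottle with a red cap, radius 28 mm, 150 mm high; origin under its middle.
- dish: Bystander: white dish, radius 45 mm, 20 mm high; origin under its middle.
- paste_jar: Bystander: small white jar with a green lid, radius 21 mm, 40 mm high; origin under its middle.

How it is judged (in metres and radians):
On the way, in this order (a step that is already met when the one before it is completed fails the run):
1. every red mount lies flat in the tray (x of red1 in the frame of tray between -0.027 and 0.027 m and y of red1 in the frame of tray between -0.104 and 0.104 m and z of red1 in the frame of tray between 0.011 and 0.02 m and angle between the z axis of each of red1, red2, red3, red4 and the z axis of tray, either way round below 0.15 rad and x of red2 in the frame of tray between -0.027 and 0.027 m and y of red2 in the frame of tray between -0.104 and 0.104 m and z of red2 in the frame of tray between 0.011 and 0.02 m and x of red3 in the frame of tray between -0.027 and 0.027 m and y of red3 in the frame of tray between -0.104 and 0.104 m and z of red3 in the frame of tray between 0.011 and 0.02 m and x of red4 in the frame of tray between -0.027 and 0.027 m and y of red4 in the frame of tray between -0.104 and 0.104 m and z of red4 in the frame of tray between 0.011 and 0.02 m), for 0.3 s.
2. the loaded tray is home against the stop in the bay (all of step 1 and y of tray in the frame of track above 0.374 m and angle between tray's own z axis and vertical below 0.06 rad), for 0.3 s.
At the end, for the whole second after the job is handed in: Every red mount present lies flat (within 8 degrees) on the floor of a tray compartment; the tray is within 10 mm of its home position against the stop in the bay; the blue shutter is centred in the slot within 10 mm; both black mounts stand flat in nests of the carousel; all is at rest (all of step 2 and horizontal distance between shutter and slot below 0.01 m and horizontal distance between black1 and knob_grip between 0.09 and 0.106 m and height (world z) of black1 between 0.031 and 0.04 m and angle between the z axis of each of black1, black2 and the z axis of cover, either way round below 0.15 rad and horizontal distance between black2 and knob_grip between 0.09 and 0.106 m and height (world z) of black2 between 0.031 and 0.04 m and linear speed of each of red1, red2, red3, red4, black1, black2, tray below 0.02 m/s and velocity of joint carousel between -0.05 and 0.05 rad/s); the robot touches nothing.
It fails at once if a black mount is taken out of the carousel (horizontal distance between any of black1, black2 and knob_grip above 0.135 m).
It fails at once if the bottle, the dish or the jar is moved more than 30 mm or tipped over (distance of any of wash_bottle, dish, paste_jar from where it was at the start of the episode above 0.03 m or angle between any of wash_bottle, dish, paste_jar's own z axis and vertical above 0.5 rad).
Of red1, red2, red3, red4 only 3 to 4 are there at a start; the rules pass over those that are not, and their reading is None.
At some moment in a run one of tray may be knocked a few centimetres aside while the robot is not near it.
Once in a run the grip may slacken for a moment while it holds something.
It also fails if it takes over 210 s, if anything falls off the work surface, if the arm or the gripper's body presses on something with over 40 N, if the wrist force passes 120 N, or if a joint passes its speed limit or range.

## Working session

There is one attempt and no reset: what is moved stays moved. The work goes in short steps, Python scripts to look and compute and a tool call to move; the robot and the scene stay as the last step left them, time stands still between calls to the robot, and variables do not carry over. Pictures are saved under pics/ and viewed, at most 14 in all, crops included, and the job is handed in when it is done.

```bash
ls; mkdir -p pics; python3 - <<'E'
from rig import env
import cv2,json,numpy as np
s=env.observe(); print(s)
for n in("scene","top"):
    d=env.get_image(n); cv2.imwrite(f"pics/{n}0.png",cv2.cvtColor(d["pixels"],cv2.COLOR_RGB2BGR))
    np.savez(f"{n}.npz",K=d["K"],E=d["extrinsics"]); print(n,np.round(d["K"],1).tolist(),np.round(d["extrinsics"],4).tolist())
E
```

```text
pics
rig.py
{'time_s': 0.0, 'q': array([-8.93404125e+01,  2.18404902e+01,  7.43849273e+01,  1.88920229e-04,
        8.38566283e+01, -1.23383296e+01]), 'qvel': array([-0.0443352 , -0.03058822,  0.05967749, -0.06046924,  0.08170911,
        0.04670794]), 'joint_efforts': array([-1.81002746e-03, -4.48468316e+01, -2.31278819e+01, -2.71644876e-04,
        4.73498774e-03,  2.01781000e-05]), 'position': array([ 0.12367508, -0.53563479,  0.24171542]), 'tool_rot': array([[ 9.74378324e-01,  2.24915278e-01, -1.32062860e-05],
       [ 2.24915066e-01, -9.74377321e-01,  1.43191074e-03],
       [ 3.09190697e-04, -1.39819308e-03, -9.99998975e-01]]), 'ft_force': array([-0.09670585, -0.58352031,  0.16868957]), 'wrist_torque': array([-0.00216642,  0.02285778, -0.03849997]), 'gripper_force': 0.0, 'grip_width': 0.08548448331053618}
scene [[460.6, 0.0, 320.5], [0.0, 460.6, 198.1], [0.0, 0.0, 1.0]] [[-0.3018, 0.9531, 0.0224, 0.2264], [0.5242, 0.1855, -0.8311, -0.2429], [-0.7963, -0.2391, -0.5556, 1.6027], [0.0, 0.0, 0.0, 1.0]]
top [[381.6, 0.0, 321.1], [0.0, 381.6, 206.7], [0.0, 0.0, 1.0]] [[0.0125, -0.9999, -0.0039, -0.0642], [-0.9955, -0.0121, -0.094, 0.6156], [0.0939, 0.0051, -0.9956, 0.9642], [0.0, 0.0, 0.0, 1.0]]
```

View pics/top0.png

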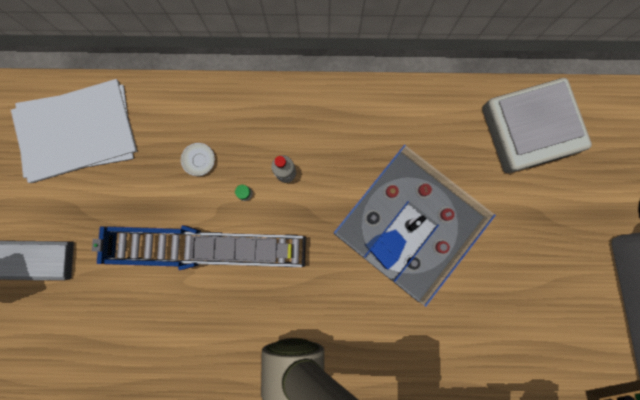

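View pics/scene0.png

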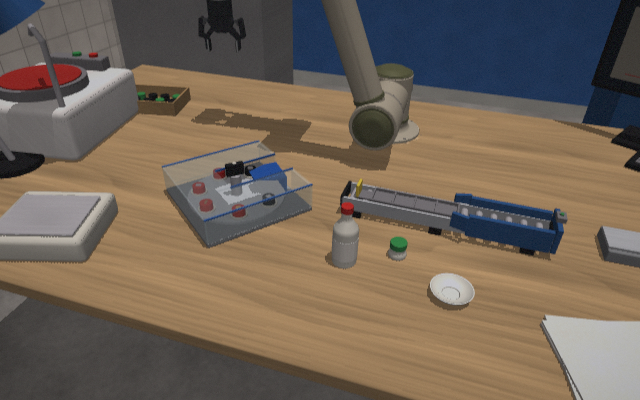

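The top view shows the cabinet around (415,225), with reds at (392,191), (425,190), (447,214), (442,247) and blacks at (373,217), (414,264). The shutter is near (386,250) and the tray tab at (290,251). In the scene view the knob is at (235,170) and the tab at (360,187). I'll enlarge both.

```bash
cat > h.py <<'E'
from rig import env
import cv2,numpy as np
C={n:(lambda d:(d["K"],d["E"]))(np.load(n+".npz")) for n in("scene","top")}
def proj(n,p):
    K,E=C[n]; c=E[:3,:3]@np.array(p)+E[:3,3]; u=K@c; return u[:2]/u[2]
def ray(n,u):
    K,E=C[n]; d=E[:3,:3].T@np.linalg.inv(K)@np.array([u[0],u[1],1.]); return -E[:3,:3].T@E[:3,3],d
def onz(n,u,z):
    o,d=ray(n,u); return o+d*(z-o[2])/d[2]
def tri(ut,us):
    a,b=ray("top",ut); c,d=ray("scene",us)
    s=np.linalg.lstsq(np.c_[b,-d],c-a,rcond=None)[0]; p,q=a+b*s[0],c+d*s[1]; return (p+q)/2,np.linalg.norm(p-q)
def snap(n,f,box=None,k=1):
    im=cv2.cvtColor(env.get_image(n)["pixels"],cv2.COLOR_RGB2BGR); cv2.imwrite("pics/raw_"+f,im)
    if box: x0,y0,x1,y1=box; im=cv2.resize(im[y0:y1,x0:x1],None,fx=k,fy=k,interpolation=cv2.INTER_CUBIC)
    cv2.imwrite("pics/"+f,im)
E
python3 - <<'E'
import cv2,numpy as np
t=cv2.imread("pics/top0.png");s=cv2.imread("pics/scene0.png")
def c(im,x0,y0,x1,y1,k): return cv2.resize(im[y0:y1,x0:x1],None,fx=k,fy=k,interpolation=cv2.INTER_CUBIC)
cv2.imwrite("pics/a.png",c(t,330,140,500,310,3.5))
cv2.imwrite("pics/b.png",np.vstack([c(t,90,215,310,280,3.6),c(s,330,165,550,250,3.6)]))
cv2.imwrite("pics/c.png",c(s,155,135,320,255,4.8))
E
```

```text
(no output)
```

View pics/a.png

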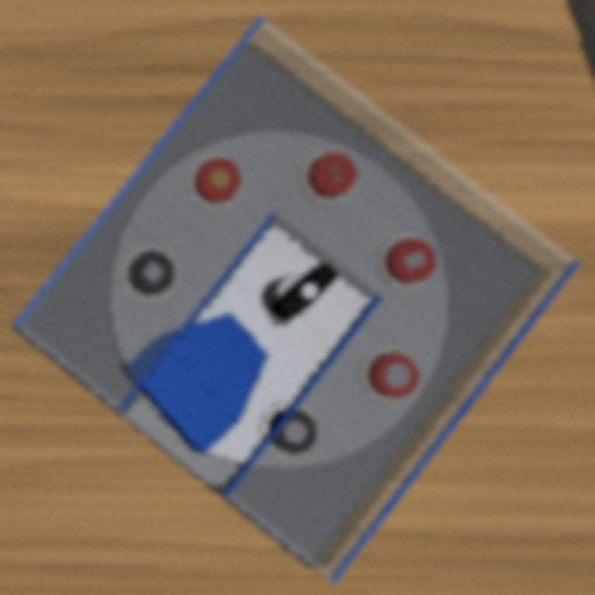

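View pics/b.png

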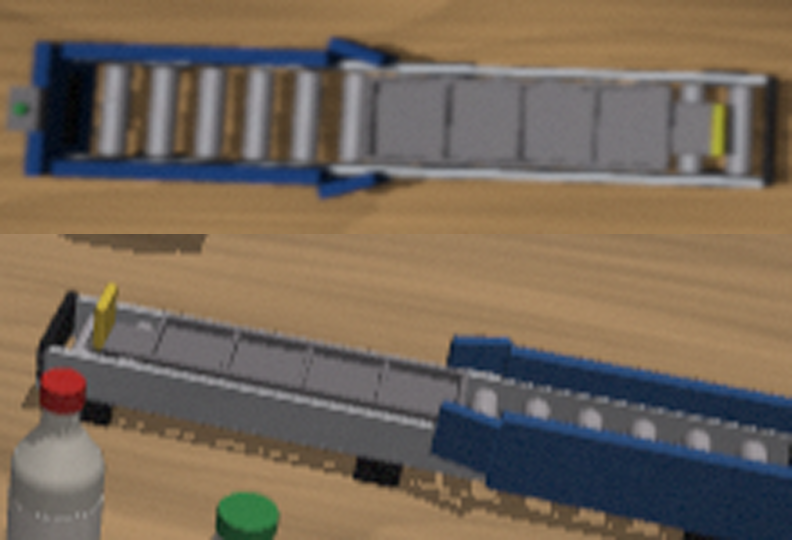

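View pics/c.png

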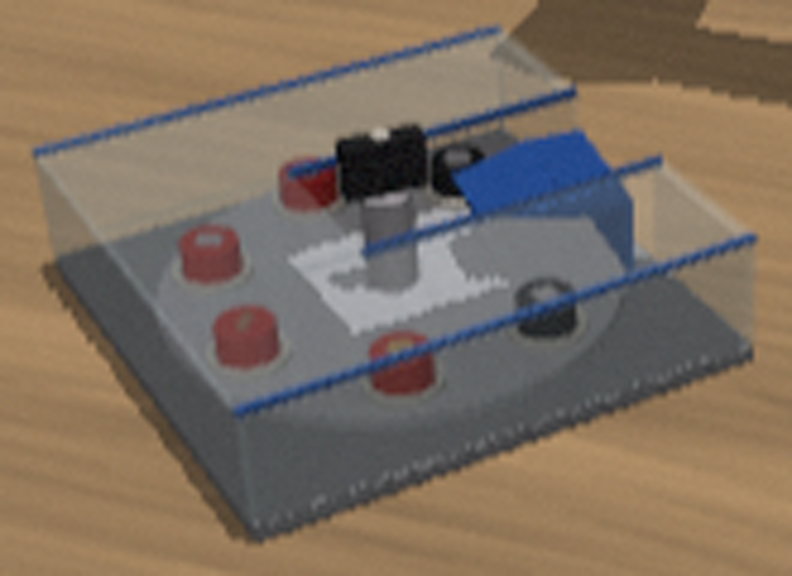

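Crop a (3.5x, origin 330,140) shows the cover corners (262,18), (577,264), (333,580), (16,325). Slot edges run (272,217)-(123,410) and (378,298)-(227,493), and the knob's white dot is at (311,290). The shutter is off-centre to the left in the slot. Crop b shows the tray dividers at u = 375 to 670 and the tab at (718,130), with the stop at the left. Crop c gives the knob top centre at (381,133). Now I'll compute.

```bash
cat > m.py <<'E'
from h import *
a=lambda u,v:((u+.5)/3.5-.5+330,(v+.5)/3.5-.5+140)
b=lambda u,v:((u+.5)/3.6-.5+90,(v+.5)/3.6-.5+215)
bs=lambda u,v:((u+.5)/3.6-.5+330,(v-234+.5)/3.6-.5+165)
c=lambda u,v:((u+.5)/4.8-.5+155,(v+.5)/4.8-.5+135)
np.set_printoptions(precision=4,suppress=True)
if __name__=="__main__":
    cs=np.array([onz("top",a(*p),.08) for p in[(262,18),(577,264),(333,580),(16,325)]])
    print("cover top corners",cs,"mean",cs.mean(0)); 
    for i in range(4): print(np.linalg.norm(cs[i]-cs[i-1]))
    sl=[onz("top",a(*p),.08) for p in[(272,217),(123,410),(378,298),(227,493)]]; print("slot",np.array(sl))
    for i,j in((0,1),(2,3)): d=sl[j]-sl[i]; print("slot dir",np.degrees(np.arctan2(d[1],d[0])))
    for n,cc,p,q in(("top corners tri",0,(262,18),(500,30)),("",0,(577,264),(38,152)),("",0,(333,580),(237,412)),("",0,(16,325),(755,238))):pass
    for p,q in(((262,18),(755,238)),((577,264),(237,412)),((333,580),(38,152)),((16,325),(500,30)),((311,290),(381,133)),((16,325),(755,238)),((262,18),(237,412)),((577,264),(38,152)),((333,580),(500,30)),((218,178),(402,344)),((331,172),(248,318)),((410,258),(210,240))): print("tri",p,q,*tri(a(*p),c(*q)))
    ms=[(218,178),(331,172),(410,260),(394,374),(294,431),(151,271)]
    P=np.array([onz("top",a(*p),.046)for p in ms])[:,:2]
    A=np.c_[2*P,np.ones(6)]; s=np.linalg.lstsq(A,(P**2).sum(1),rcond=None)[0]; ctr=s[:2]; print("ctr",ctr,"r",np.sqrt(s[2]+ctr@ctr))
    print(P); print("ang",np.degrees(np.arctan2(*(P-ctr).T[::-1])))
    print("tabtop tri",*tri(b(718,130),bs(107,289)))
    for u in(375,448,522,596,670): print("div",onz("top",b(u,(78+162)/2+ (u-375)/295*3),.06))
    for p in((70,108),(770,130)): print(onz("top",b(*p),.055))
    print("tray corners",[onz("top",b(*p),.057)[:2] for p in((370,80),(372,160),(670,85),(670,168))])
    print("rails", [onz("top",b(*p),.053)[:2] for p in((390,69),(750,78),(385,171),(750,181))])
    print("tab on z.081",onz("top",b(718,130),.081))
E
python3 m.py
```

```text
cover top corners [[ 0.7698 -0.2638  0.08  ]
 [ 0.596  -0.4834  0.08  ]
 [ 0.3761 -0.3094  0.08  ]
 [ 0.5484 -0.0899  0.08  ]] mean [ 0.5726 -0.2866  0.08  ]
0.2814934273005072
0.27999577071217036
0.28040508457908625
0.2790242460871329
slot [[ 0.6267 -0.2697  0.08  ]
 [ 0.4903 -0.1649  0.08  ]
 [ 0.5704 -0.3435  0.08  ]
 [ 0.4342 -0.2369  0.08  ]]
slot dir 142.46373838863946
slot dir 141.9797050392822
tri (262, 18) (755, 238) [ 0.7162 -0.1354  0.2009] 0.2025876532894621
tri (577, 264) (237, 412) [ 0.5868 -0.4679 -0.0673] 0.1536242861799422
tri (333, 580) (38, 152) [ 0.4348 -0.4438 -0.0018] 0.2646118626674217
tri (16, 325) (500, 30) [ 0.5715 -0.1445  0.1962] 0.1274837908811174
tri (311, 290) (381, 133) [ 0.5732 -0.2871  0.1131] 0.0025872225740540115
tri (16, 325) (755, 238) [ 0.5482 -0.0891  0.0752] 0.0019530114816948933
tri (262, 18) (237, 412) [ 0.7705 -0.2641  0.0759] 0.001316623984503155
tri (577, 264) (38, 152) [ 0.5959 -0.4842  0.0757] 0.0021933835288379406
tri (333, 580) (500, 30) [ 0.375  -0.3096  0.0751] 0.0023055696536362414
tri (218, 178) (402, 344) [ 0.6586 -0.2378  0.0463
[... 196 characters left out ...]
 0.09738471477041163
[[ 0.6587 -0.238 ]
 [ 0.6641 -0.3208]
 [ 0.6001 -0.3774]
 [ 0.5174 -0.3643]
 [ 0.4756 -0.2917]
 [ 0.5898 -0.1889]]
ang [  28.5168  -21.7364  -73.7844 -124.9073 -175.7367   80.0994]
tabtop tri [0.5024 0.0205 0.0837] 0.0019944935400783743
div [0.506  0.2598 0.06  ]
div [0.5061 0.209  0.06  ]
div [0.5063 0.1577 0.06  ]
div [0.5064 0.1063 0.06  ]
div [0.5065 0.055  0.06  ]
[0.5116 0.4752 0.055 ]
[ 0.5025 -0.0142  0.055 ]
tray corners [array([0.5337, 0.2655]), array([0.4783, 0.2617]), array([0.5328, 0.0559]), array([0.4755, 0.0546])]
rails [array([0.5416, 0.2532]), array([0.5384, 0.0005]), array([0.4707, 0.2536]), array([ 0.467 , -0.0008])]
tab on z.081 [0.5026 0.0198 0.081 ]
```

```bash
cat > plan.py <<'E'
import sys
from h import *
# plan.py x y z yaw : turn about tool z, then shift in tool axes after the turn
x,y,z,w=map(float,sys.argv[1:5]); s=env.observe(); R=s["tool_rot"]
yaw=np.degrees(np.arctan2(R[1,1],R[0,1])); t=(yaw-w+180)%360-180
if len(sys.argv)>5: t+=float(sys.argv[5])
c,n=np.cos(np.radians(t)),np.sin(np.radians(t)); R2=R@np.array([[c,-n,0],[n,c,0],[0,0,1]])
d=R2.T@(np.array([x,y,z])-s["position"])
print("yaw %.1f q6 %.1f turn %.1f -> q6 approx; shift"%(yaw,s["q"][5],t),np.round(d,4),"pos",np.round(s["position"],4),"t",s["time_s"])
E
python3 plan.py .573 -.286 .17 -138
```

```text
yaw -77.0 q6 -12.3 turn 61.0 -> q6 approx; shift [ 0.1152 -0.5009  0.0721] pos [ 0.1236 -0.5357  0.2418] t 0.1
```
Turn +61: will q6 increase (yaw = q1 - q6, tool + turn → yaw decrease → q6 increase). OK q6 at end 48+63 = 111.

The rows are not in the units I measure in: shifts go in shares of 50 mm and turns go in units of 4 degrees. I convert before sending: 7.625 degrees is 1.90625.

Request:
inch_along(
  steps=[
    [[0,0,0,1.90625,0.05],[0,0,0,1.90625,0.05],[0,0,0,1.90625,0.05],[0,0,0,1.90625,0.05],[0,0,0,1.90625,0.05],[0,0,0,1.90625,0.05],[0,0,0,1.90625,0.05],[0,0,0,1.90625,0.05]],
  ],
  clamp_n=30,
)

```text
refused: steps[0]: the value is too long (schema: maxItems 5). Nothing was moved.
```

The error is about the shape of the input: a list of rows, each a list of 5 numbers. Fixing that and sending the same move.

Request:
inch_along(
  steps=[
    [0,0,0,1.90625,0.05],
    [0,0,0,1.90625,0.05],
    [0,0,0,1.90625,0.05],
    [0,0,0,1.90625,0.05],
    [0,0,0,1.90625,0.05],
    [0,0,0,1.90625,0.05],
    [0,0,0,1.90625,0.05],
    [0,0,0,1.90625,0.05],
  ],
  clamp_n=30,
)

```text
time_s: 0.9
position: [0.1236, -0.5357, 0.242]
tool_rot: [[0.665, -0.747, -0.0], [-0.747, -0.665, 0.001], [-0.001, -0.001, -1.0]]
ft_force: [-0.2, 0.6, 0.7]
grip_width: 0.0499
gripper_force: 0.0
```

Request:
inch_along(
  steps=[
    [0.16,-0.72,0.1,0,0.05],
    [0.16,-0.72,0.1,0,0.05],
    [0.16,-0.72,0.1,0,0.05],
    [0.16,-0.72,0.1,0,0.05],
    [0.16,-0.72,0.1,0,0.05],
    [0.16,-0.72,0.1,0,0.05],
    [0.16,-0.72,0.1,0,0.05],
  ],
)

```text
time_s: 1.6
position: [0.3496, -0.4079, 0.2069]
tool_rot: [[0.669, -0.743, -0.0], [-0.743, -0.669, 0.001], [-0.001, -0.0, -1.0]]
ft_force: [-0.1, -0.8, -0.1]
grip_width: 0.0496
gripper_force: 0.0
```

Request:
inch_along(
  steps=[
    [0.16,-0.72,0.1,0,0.05],
    [0.16,-0.72,0.1,0,0.05],
    [0.16,-0.72,0.1,0,0.05],
    [0.16,-0.72,0.1,0,0.05],
    [0.16,-0.72,0.1,0,0.05],
    [0.16,-0.72,0.1,0,0.05],
    [0.16,-0.72,0.1,0,0.05],
    [0,0,0,0,0.05],
    [0,0,0,0,0.05],
  ],
)

```text
time_s: 2.5
position: [0.5733, -0.2814, 0.1716]
tool_rot: [[0.67, -0.742, -0.001], [-0.742, -0.67, 0.001], [-0.001, 0.0, -1.0]]
ft_force: [-0.1, -0.5, 0.3]
grip_width: 0.0501
gripper_force: 0.0
```

```bash
python3 plan.py .573 -.286 .098 -138
```

```text
yaw -137.9 q6 101.2 turn 0.1 -> q6 approx; shift [0.0033 0.0032 0.0736] pos [ 0.5733 -0.2814  0.1716] t 2.5
```

Converted, 0.02 m is 0.4, 0.0135 m is 0.27.

Request:
inch_along(
  steps=[
    [0.06,0.06,0.4,0,0.05],
    [0,0,0.4,0,0.05],
    [0,0,0.4,0,0.05],
    [0,0,0.27,0,0.05],
    [0,0,0,0,0.0],
    [0,0,0,0,0.0],
    [0,0,0,0,0.0],
    [0,0,0,0,0.0],
    [0,0,0,0,0.0],
  ],
  clamp_n=60,
)

```text
time_s: 3.4
position: [0.5734, -0.2865, 0.1001]
tool_rot: [[0.669, -0.743, 0.002], [-0.743, -0.669, -0.002], [0.002, -0.0, -1.0]]
ft_force: [0.9, 1.1, 6.9]
grip_width: 0.0129
gripper_force: 60.9
```

```bash
python3 -c "
from h import *
snap('top','d.png',(330,140,500,310),3.5)
s=env.observe();print(s['ft_force'],s['wrist_torque'],s['position'],s['q'])"
```

```text
[0.03529127 0.10792662 6.30497438] [ 0.04953876  0.09270746 -0.04010356] [ 0.57339228 -0.28650068  0.10012512] [-3.71095915e+01  3.77630392e+01  7.05637805e+01 -6.87328022e-03
  7.15360651e+01  1.00892607e+02]
```

View pics/d.png

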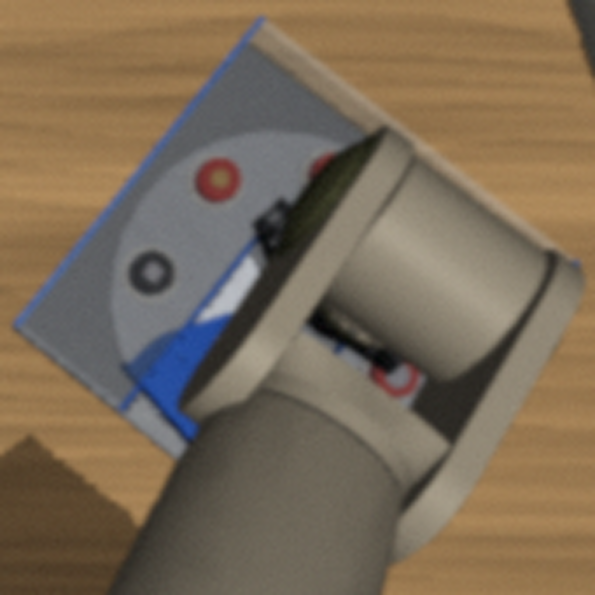

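The gripper holds the knob bar (width 13 mm) and the mounts have not moved. Now I'll twist +112.8° in the world frame.

Request:
inch_along(
  steps=[
    [0,0,0,-2.015,0],
    [0,0,0,-2.015,0],
    [0,0,0,-2.015,0],
    [0,0,0,-2.015,0],
    [0,0,0,-2.015,0],
    [0,0,0,-2.015,0],
    [0,0,0,-2.015,0],
  ],
)

```text
time_s: 4.15
position: [0.5732, -0.287, 0.1001]
tool_rot: [[0.988, 0.152, 0.002], [0.152, -0.988, -0.002], [0.001, 0.003, -1.0]]
ft_force: [-1.2, -1.8, 5.5]
grip_width: 0.0129
gripper_force: 60.8
```

Request:
inch_along(
  steps=[
    [0,0,0,-2.015,0],
    [0,0,0,-2.015,0],
    [0,0,0,-2.015,0],
    [0,0,0,-2.015,0],
    [0,0,0,-2.015,0],
    [0,0,0,-2.015,0],
    [0,0,0,-2.015,0],
    [0,0,0,0,0],
    [0,0,0,0,0],
  ],
)

```text
time_s: 5.05
position: [0.5736, -0.2875, 0.1001]
tool_rot: [[0.428, 0.904, 0.003], [0.904, -0.428, -0.003], [-0.002, 0.004, -1.0]]
ft_force: [0.6, -5.5, 5.0]
grip_width: 0.0127
gripper_force: 60.8
```

Request:
inch_along(
  steps=[
    [0,0,0,0,0.05],
    [0,0,0,0,0.05],
    [0,0,0,0,0.05],
    [0,0,-0.6,0,0.05],
    [0,0,-0.8,0,0.05],
    [0,0,-0.8,0,0.05],
    [0,0,-0.8,0,0.05],
  ],
)

```text
time_s: 5.75
position: [0.5727, -0.2857, 0.2502]
tool_rot: [[0.426, 0.905, -0.001], [0.905, -0.426, 0.001], [0.0, -0.001, -1.0]]
ft_force: [0.5, -0.2, 0.2]
grip_width: 0.0497
gripper_force: 0.0
```

```bash
python3 plan.py .35 -.2257 .2 52; python3 plan.py .35 -.2257 .2 -128
```

```text
yaw -25.2 q6 -11.9 turn -77.2 -> q6 approx; shift [ 0.2124 -0.0898  0.0504] pos [ 0.5727 -0.2857  0.2502] t 5.75
yaw -25.2 q6 -11.9 turn 102.8 -> q6 approx; shift [-0.2124  0.0898  0.0504] pos [ 0.5727 -0.2857  0.2502] t 5.75
```

Request:
inch_along(
  steps=[
    [0,0,0,-2.145,0.05],
    [0,0,0,-2.145,0.05],
    [0,0,0,-2.145,0.05],
    [0,0,0,-2.145,0.05],
    [0,0,0,-2.145,0.05],
    [0,0,0,-2.145,0.05],
    [0,0,0,-2.145,0.05],
    [0,0,0,-2.145,0.05],
    [0,0,0,-2.145,0.05],
  ],
)

```text
time_s: 6.65
position: [0.5729, -0.2859, 0.2485]
tool_rot: [[-0.792, 0.611, -0.001], [0.611, 0.792, 0.001], [0.001, 0.0, -1.0]]
ft_force: [0.9, 0.2, -0.7]
grip_width: 0.0502
gripper_force: 0.0
```

Request:
inch_along(
  steps=[
    [0.84,0,0,0,0.05],
    [0.84,0,0,0,0.05],
    [0.84,0,0,0,0.05],
    [0.84,0,0,0,0.05],
    [0.84,0,0,0,0.05],
    [0.84,0,0,0,0.05],
    [0,0,0,0,0.05],
  ],
)

```text
time_s: 7.35
position: [0.3709, -0.1281, 0.2489]
tool_rot: [[-0.789, 0.615, -0.001], [0.615, 0.789, 0.001], [0.002, 0.0, -1.0]]
ft_force: [0.2, 0.1, -0.2]
grip_width: 0.0502
gripper_force: 0.0
```

```bash
python3 -c "
from h import *
snap('top','e.png',(330,140,500,310),3.5)"
```

```text
(no output)
```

View pics/e.png

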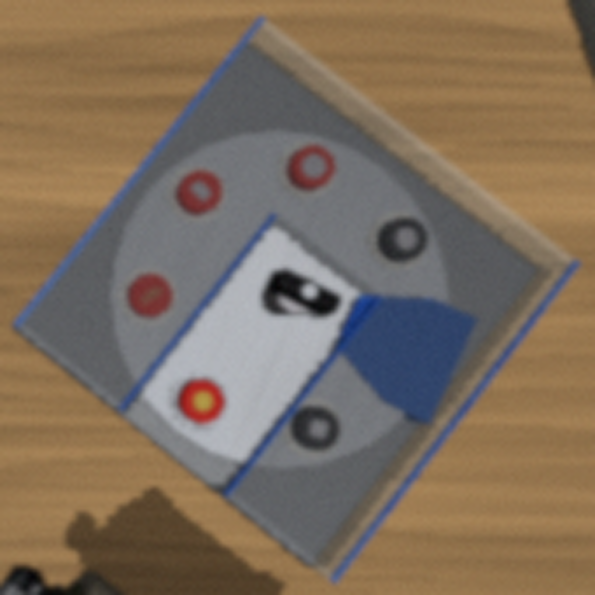

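The brass red mount is in the open slot at crop (202,401). The shutter is to the right at (405,355).

```bash
python3 - <<'E'
from m import *
ms=[(202,401),(149,296),(199,191),(311,166),(402,239),(314,428)]
P=np.array([onz("top",a(*p),.046)for p in ms])[:,:2]
A=np.c_[2*P,np.ones(6)]; s=np.linalg.lstsq(A,(P**2).sum(1),rcond=None)[0]; ctr=s[:2]; print("ctr",ctr,"r",np.sqrt(s[2]+ctr@ctr))
print(P); print("ang",np.degrees(np.arctan2(*(P-ctr).T[::-1])), np.degrees(np.arctan2(*(P-[.573,-.286]).T[::-1])))
E
python3 plan.py .497 -.226 .1 52
```

```text
ctr [ 0.5731 -0.2847] r 0.09723125074205191
[[ 0.4963 -0.2256]
 [ 0.5716 -0.1874]
 [ 0.6489 -0.224 ]
 [ 0.6684 -0.3062]
 [ 0.6154 -0.3718]
 [ 0.478  -0.3061]]
ang [ 142.4651   90.9322   38.693   -12.6922  -64.1187 -167.3105] [ 141.8149   90.8382   39.2299  -11.9349  -63.7063 -168.0341]
yaw 52.1 q6 -88.6 turn 0.1 -> q6 approx; shift [-0.1569  0.0006  0.1493] pos [ 0.3729 -0.1299  0.2492] t 7.4
```

Converted, -0.039 m is -0.78, 0.03 m is 0.6.

Request:
inch_along(
  steps=[
    [-0.78,0,0.4,0,0.05],
    [-0.78,0,0.6,0,0.05],
    [-0.78,0,0.6,0,0.05],
    [-0.78,0,0.6,0,0.05],
    [0,0,0.6,0,0.05],
    [0,0,0,0,0.05],
  ],
)

```text
time_s: 8.0
position: [0.4965, -0.2268, 0.1046]
tool_rot: [[-0.788, 0.616, -0.007], [0.616, 0.788, 0.005], [0.008, -0.0, -1.0]]
ft_force: [-0.2, -0.6, 1.1]
grip_width: 0.0499
gripper_force: 0.0
```

```bash
python3 plan.py .496 -.226 .044 52
```

```text
yaw 52.0 q6 -89.0 turn 0.0 -> q6 approx; shift [0.0004 0.0003 0.0606] pos [ 0.4965 -0.2268  0.1046] t 8.0
```

Request:
inch_along(
  steps=[
    [0,0,0.4,0,0.05],
    [0,0,0.4,0,0.05],
    [0,0,0.4,0,0.05],
    [0,0,0,0,0.05],
    [0,0,0,0,0.0],
    [0,0,0,0,0.0],
    [0,0,0,0,0.0],
    [0,0,0,0,0.0],
    [0,0,0,0,0.0],
  ],
  clamp_n=50,
)

```text
time_s: 8.9
position: [0.4978, -0.2275, 0.0507]
tool_rot: [[-0.789, 0.615, 0.002], [0.615, 0.789, -0.002], [-0.003, 0.0, -1.0]]
ft_force: [-1.5, 1.3, 5.9]
grip_width: 0.029
gripper_force: 49.0
```

```bash
python3 plan.py .496 -.226 .2 52
```

```text
yaw 52.1 q6 -89.0 turn 0.1 -> q6 approx; shift [ 0.002   0.     -0.1493] pos [ 0.4978 -0.2275  0.0507] t 8.9
```

Request:
inch_along(
  steps=[
    [0,0,-0.4,0,0],
    [0,0,-0.6,0,0],
    [0,0,-0.6,0,0],
    [0,0,-0.6,0,0],
    [0,0,-0.6,0,0],
    [0,0,0,0,0],
  ],
)

```text
time_s: 9.5
position: [0.4985, -0.228, 0.1939]
tool_rot: [[-0.789, 0.615, 0.007], [0.615, 0.789, -0.005], [-0.009, 0.0, -1.0]]
ft_force: [0.2, 0.3, -0.5]
grip_width: 0.0286
gripper_force: 49.4
```

```bash
python3 plan.py .506 .236 .12 0; python3 plan.py .506 .236 .12 180;python3 -c "
from h import *
snap('scene','f.png',(160,60,420,260),3)"
```

```text
yaw 52.1 q6 -89.0 turn 52.1 -> q6 approx; shift [0.4643 0.007  0.0714] pos [ 0.4985 -0.228   0.1939] t 9.5
yaw 52.1 q6 -89.0 turn -127.9 -> q6 approx; shift [-0.4643 -0.007   0.0714] pos [ 0.4985 -0.228   0.1939] t 9.5
```

View pics/f.png

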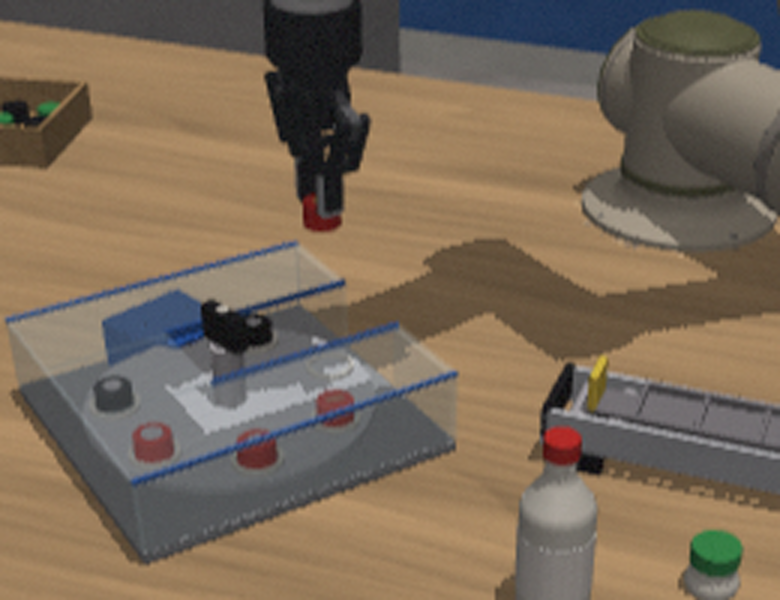

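The mount is held upright, with its lower half below the pads. The tray tab is unmoved at scene (359,188).

Converted, 0.038 m is 0.76, 0.0005 m is 0.01, 7.44 degrees is 1.86.

Request:
inch_along(
  steps=[
    [0,0,0,1.86,0],
    [0,0,0,1.86,0],
    [0,0,0,1.86,0],
    [0,0,0,1.86,0],
    [0,0,0,1.86,0],
    [0,0,0,1.86,0],
    [0,0,0,1.86,0],
    [0.76,0.01,0,0,0],
    [0.76,0.01,0,0,0],
    [0.76,0.01,0,0,0],
  ],
)

```text
time_s: 10.55
position: [0.4981, -0.1118, 0.1881]
tool_rot: [[0.001, 1.0, -0.001], [1.0, -0.001, 0.001], [0.001, -0.001, -1.0]]
ft_force: [0.9, 0.6, -0.9]
grip_width: 0.0286
gripper_force: 49.5
```

Request:
inch_along(
  steps=[
    [0.76,0.01,0,0,0],
    [0.76,0.01,0,0,0],
    [0.76,0.01,0,0,0],
    [0.76,0.01,0,0,0],
    [0.76,0.01,0,0,0],
    [0.76,0.01,0,0,0],
    [0.76,0.01,0,0,0],
    [0.76,0.01,0.6,0,0],
    [0.76,0.01,0.6,0,0],
    [0,0,0,0,0],
  ],
)

```text
time_s: 11.55
position: [0.5006, 0.2319, 0.1245]
tool_rot: [[-0.004, 1.0, -0.008], [1.0, 0.004, -0.001], [-0.001, -0.008, -1.0]]
ft_force: [-0.6, -0.0, -0.3]
grip_width: 0.029
gripper_force: 49.6
```

```bash
python3 plan.py .506 .234 .078 0
```

```text
yaw 0.2 q6 12.3 turn 0.2 -> q6 approx; shift [0.0022 0.0057 0.0464] pos [0.5006 0.2319 0.1245] t 11.55
```

Converted, 0.015 m is 0.3, 0.01 m is 0.2.

Request:
inch_along(
  steps=[
    [0.04,0.1,0.3,0,0],
    [0,0,0.3,0,0],
    [0,0,0.2,0,0],
    [0,0,0.1,0,0],
    [0,0,0,0,0],
    [0,0,0,0,0],
  ],
)

```text
time_s: 12.15
position: [0.5089, 0.2306, 0.0843]
tool_rot: [[0.001, 1.0, 0.001], [1.0, -0.001, 0.0], [0.0, 0.001, -1.0]]
ft_force: [-0.5, 0.6, -0.6]
grip_width: 0.0283
gripper_force: 49.6
```

```bash
python3 plan.py .506 .234 .078 0
```

```text
yaw -0.1 q6 12.3 turn -0.1 -> q6 approx; shift [ 0.0034 -0.0029  0.0063] pos [0.5089 0.2306 0.0843] t 12.15
```

Converted, 0.004 m is 0.08, 0.003 m is 0.06.

Request:
inch_along(
  steps=[
    [0.06,-0.04,0.08,0,0],
    [0,0,0.04,0,0],
    [0,0,0,0,0],
    [0,0,0,0,0],
  ],
)

```text
time_s: 12.55
position: [0.5065, 0.2339, 0.0779]
tool_rot: [[0.0, 1.0, 0.0], [1.0, -0.0, 0.0], [0.0, 0.0, -1.0]]
ft_force: [-0.3, 0.0, -0.1]
grip_width: 0.0291
gripper_force: 49.6
```

```bash
python3 plan.py .506 .234 .076 0
```

```text
yaw -0.0 q6 12.6 turn -0.0 -> q6 approx; shift [ 0.0001 -0.0005  0.0019] pos [0.5065 0.2339 0.0779] t 12.55
```

Converted, 0.0015 m is 0.03.

Request:
inch_along(
  steps=[
    [0,0,0.03,0,0],
    [0,0,0.03,0,0],
    [0,0,0,0,0],
    [0,0,0,0,0],
  ],
)

```text
time_s: 12.95
position: [0.5066, 0.2339, 0.0757]
tool_rot: [[0.0, 1.0, 0.001], [1.0, -0.0, 0.0], [0.0, 0.001, -1.0]]
ft_force: [-2.0, -0.8, 7.5]
grip_width: 0.029
gripper_force: 50.5
```

Request:
inch_along(
  steps=[
    [0,0,0,0,0.045],
    [0,0,0,0,0.045],
    [0,0,0,0,0.045],
    [0,0,-0.6,0,0.045],
    [0,0,-0.8,0,0.045],
    [0,0,-0.8,0,0.05],
    [0,0,-0.4,0,0.05],
    [0,0,0,0,0.05],
  ],
)

```text
time_s: 13.75
position: [0.5075, 0.2341, 0.2077]
tool_rot: [[0.0, 1.0, 0.006], [1.0, -0.0, 0.001], [0.001, 0.006, -1.0]]
ft_force: [0.8, 1.1, 0.4]
grip_width: 0.0499
gripper_force: 0.0
```

```bash
python3 plan.py .573 -.286 .17 -25
python3 -c "
from h import *
snap('scene','g.png',(330,165,550,250),3.6)"
```

```text
yaw -0.0 q6 12.7 turn 25.0 -> q6 approx; shift [-0.4438  0.279   0.0375] pos [0.5075 0.2341 0.2077] t 13.75
```

View pics/g.png

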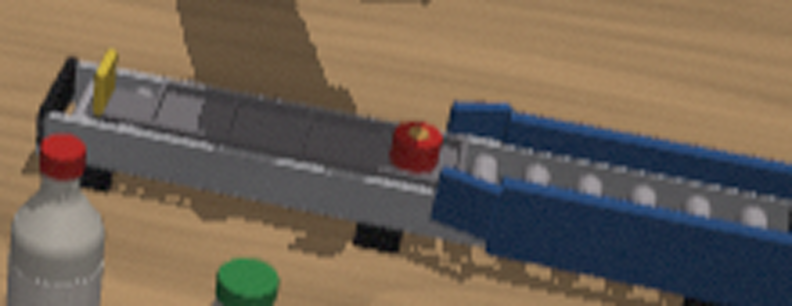

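The brass mount lies flat in the compartment nearest the bay, at crop (415,146). Back to the knob.

Converted, -0.032 m is -0.64, 0.02 m is 0.4, 8.4 degrees is 2.1.

Request:
inch_along(
  steps=[
    [0,0,0,2.1,0.05],
    [0,0,0,2.075,0.05],
    [0,0,0,2.075,0.05],
    [-0.64,0.4,0,0,0.05],
    [-0.64,0.4,0,0,0.05],
    [-0.64,0.4,0,0,0.05],
    [-0.64,0.4,0,0,0.05],
    [-0.64,0.4,0,0,0.05],
    [-0.64,0.4,0,0,0.05],
    [-0.64,0.4,0,0,0.05],
  ],
  clamp_n=60,
)

```text
time_s: 14.8
position: [0.538, -0.0298, 0.2031]
tool_rot: [[0.423, 0.906, -0.003], [0.906, -0.423, 0.001], [-0.0, -0.003, -1.0]]
ft_force: [0.2, -0.4, -0.8]
grip_width: 0.05
gripper_force: 0.0
```

Request:
inch_along(
  steps=[
    [-0.64,0.4,0,0,0.05],
    [-0.64,0.4,0,0,0.05],
    [-0.64,0.4,0,0,0.05],
    [-0.64,0.4,0,0,0.05],
    [-0.64,0.4,0,0,0.05],
    [-0.64,0.4,0.4,0,0.05],
    [-0.64,0.4,0.4,0,0.05],
    [0,0,0,0,0.05],
    [0,0,0,0,0.05],
  ],
)

```text
time_s: 15.7
position: [0.57, -0.2907, 0.1624]
tool_rot: [[0.424, 0.906, -0.003], [0.906, -0.424, 0.003], [0.001, -0.004, -1.0]]
ft_force: [0.7, 0.3, -0.1]
grip_width: 0.0505
gripper_force: 0.0
```

```bash
python3 plan.py .573 -.286 .098 -25
```

```text
yaw -25.1 q6 -12.5 turn -0.1 -> q6 approx; shift [0.0055 0.001  0.0644] pos [ 0.57   -0.2907  0.1624] t 15.7
```

Converted, 0.02 m is 0.4, 0.005 m is 0.1.

Request:
inch_along(
  steps=[
    [0.1,0.02,0.4,0,0.05],
    [0,0,0.4,0,0.05],
    [0,0,0.4,0,0.05],
    [0,0,0.08,0,0.05],
    [0,0,0,0,0.0],
    [0,0,0,0,0.0],
    [0,0,0,0,0.0],
    [0,0,0,0,0.0],
    [0,0,0,0,0.0],
  ],
  clamp_n=60,
)

```text
time_s: 16.6
position: [0.5741, -0.2864, 0.1023]
tool_rot: [[0.423, 0.906, 0.002], [0.906, -0.423, -0.001], [-0.0, 0.002, -1.0]]
ft_force: [-0.1, 1.8, 5.9]
grip_width: 0.013
gripper_force: 60.6
```

Request:
inch_along(
  steps=[
    [0,0,0,-1.8375,0],
    [0,0,0,-1.8375,0],
    [0,0,0,-1.8375,0],
    [0,0,0,-1.8375,0],
    [0,0,0,-1.8375,0],
    [0,0,0,-1.8375,0],
    [0,0,0,-1.8375,0],
    [0,0,0,0,0],
    [0,0,0,0,0],
  ],
)

```text
time_s: 17.5
position: [0.5736, -0.2864, 0.1023]
tool_rot: [[-0.445, 0.895, 0.001], [0.895, 0.445, -0.001], [-0.001, 0.0, -1.0]]
ft_force: [-3.7, 2.5, 7.8]
grip_width: 0.0128
gripper_force: 60.9
```

Request:
inch_along(
  steps=[
    [0,0,0,0,0.05],
    [0,0,0,0,0.05],
    [0,0,0,0,0.05],
    [0,0,-0.6,0,0.05],
    [0,0,-0.8,0,0.05],
    [0,0,0,-2.125,0.05],
    [0,0,0,-2.125,0.05],
    [0,0,0,-2.125,0.05],
    [0,0,0,0,0.05],
  ],
)

```text
time_s: 18.4
position: [0.5737, -0.2865, 0.1708]
tool_rot: [[-0.788, 0.616, -0.0], [0.616, 0.788, 0.0], [0.0, -0.0, -1.0]]
ft_force: [0.4, -0.2, -0.1]
grip_width: 0.0501
gripper_force: 0.0
```

```bash
python3 plan.py .371 -.128 .2 52
```

```text
yaw 52.0 q6 -89.1 turn -0.0 -> q6 approx; shift [ 2.573e-01  1.000e-04 -2.920e-02] pos [ 0.5737 -0.2865  0.1708] t 18.4
```

Request:
inch_along(
  steps=[
    [0.66,0,0,0,0.05],
    [0.66,0,0,0,0.05],
    [0.64,0,0.4,0,0.05],
    [0,0,0.6,0,0.05],
    [0,0,0.32,0,0.05],
    [0,0,0,0,0.05],
    [0,0,0,0,0.05],
  ],
)

```text
time_s: 19.1
position: [0.4969, -0.2262, 0.1053]
tool_rot: [[-0.786, 0.618, 0.0], [0.618, 0.786, -0.0], [-0.0, 0.0, -1.0]]
ft_force: [-0.2, 0.6, 0.2]
grip_width: 0.0498
gripper_force: 0.0
```

```bash
python3 plan.py .496 -.226 .044 52
```

```text
yaw 51.8 q6 -88.7 turn -0.2 -> q6 approx; shift [ 0.0009 -0.0003  0.0613] pos [ 0.4969 -0.2262  0.1053] t 19.1
```

Converted, 0.02 m is 0.4, 0.001 m is 0.02.

Request:
inch_along(
  steps=[
    [0.02,0,0.4,0,0.05],
    [0,0,0.4,0,0.05],
    [0,0,0.4,0,0.05],
    [0,0,0,0,0.05],
  ],
  clamp_n=50,
)

```text
time_s: 19.5
position: [0.497, -0.2263, 0.0469]
tool_rot: [[-0.786, 0.618, 0.003], [0.618, 0.786, -0.003], [-0.004, 0.0, -1.0]]
ft_force: [-1.3, -1.4, 4.8]
grip_width: 0.0501
gripper_force: 3.2
```

Request:
inch_along(
  steps=[
    [0,0,0,0,0.0],
    [0,0,0,0,0.0],
    [0,0,0,0,0.0],
    [0,0,0,0,0.0],
    [0,0,0,0,0.0],
  ],
)

```text
time_s: 20.0
position: [0.4966, -0.226, 0.0465]
tool_rot: [[-0.787, 0.618, 0.003], [0.618, 0.787, -0.002], [-0.003, 0.0, -1.0]]
ft_force: [-0.7, 0.9, 9.2]
grip_width: 0.0297
gripper_force: 48.7
```

Request:
inch_along(
  steps=[
    [0,0,-0.4,0,0],
    [0,0,-0.6,0,0],
    [0,0,-0.6,0,0],
    [0,0,-0.6,0,0],
    [0,0,-0.6,0,0],
    [0,0,0,1.86,0],
    [0,0,0,1.86,0],
    [0,0,0,1.86,0],
    [0,0,0,1.86,0],
    [0,0,0,0,0],
  ],
)

```text
time_s: 21.0
position: [0.4959, -0.2254, 0.1854]
tool_rot: [[-0.375, 0.927, 0.001], [0.927, 0.375, -0.0], [-0.001, 0.0, -1.0]]
ft_force: [0.1, 0.4, -0.3]
grip_width: 0.0293
gripper_force: 49.4
```

```bash
python3 -c "
from h import *
snap('scene','i.png',(160,60,420,260),3)
snap('top','j.png')"
python3 plan.py .506 .183 .12 0
```

```text
yaw 22.3 q6 -59.2 turn 22.3 -> q6 approx; shift [0.4084 0.0101 0.065 ] pos [ 0.4958 -0.2254  0.1852] t 21.1
```

```bash
cat > chk.py <<'E'
import sys; from m import *
for n in("scene","top"):
    f=sys.argv[1] if n=="scene" else sys.argv[2]
    h=cv2.cvtColor(cv2.imread("pics/raw_"+f),cv2.COLOR_BGR2HSV)
    m=cv2.inRange(h,(22,150,90),(34,255,255)); k,_,st,ce=cv2.connectedComponentsWithStats(m)
    print(n,[(ce[i].round(1).tolist(),int(st[i,4])) for i in range(1,k) if st[i,4]>4])
E
cp pics/scene0.png pics/raw_s0.png; cp pics/top0.png pics/raw_t0.png
python3 chk.py s0.png t0.png; python3 chk.py i.png j.png
```

```text
scene [([358.7, 187.1], 69)]
top [([289.3, 251.0], 40)]
scene [([358.6, 187.1], 67)]
top [([289.4, 250.9], 39), ([202.4, 248.1], 8)]
```

Request:
inch_along(
  steps=[
    [0,0,0,1.86,0],
    [0,0,0,1.86,0],
    [0,0,0,1.86,0],
    [0.74,0.02,0,0,0],
    [0.74,0.02,0,0,0],
    [0.74,0.02,0,0,0],
    [0.74,0.02,0,0,0],
    [0.74,0.02,0,0,0],
    [0.74,0.02,0,0,0],
  ],
)

```text
time_s: 22.0
position: [0.5023, -0.0019, 0.1851]
tool_rot: [[0.0, 1.0, 0.001], [1.0, -0.0, -0.0], [-0.0, 0.001, -1.0]]
ft_force: [1.0, -0.3, -0.1]
grip_width: 0.0297
gripper_force: 49.5
```

Request:
inch_along(
  steps=[
    [0.74,0.02,0,0,0],
    [0.74,0.02,0,0,0],
    [0.74,0.02,0,0,0],
    [0.74,0.02,0.6,0,0],
    [0.74,0.02,0.6,0,0],
    [0,0,0,0,0],
    [0,0,0,0,0],
  ],
)

```text
time_s: 22.7
position: [0.5078, 0.182, 0.1246]
tool_rot: [[-0.001, 1.0, -0.001], [1.0, 0.001, -0.0], [-0.0, -0.001, -1.0]]
ft_force: [0.0, -0.3, -0.0]
grip_width: 0.0296
gripper_force: 49.6
```

```bash
python3 plan.py .506 .183 .08 0
```

```text
yaw 0.0 q6 7.1 turn 0.0 -> q6 approx; shift [ 0.001  -0.0017  0.0446] pos [0.5078 0.182  0.1246] t 22.7
```

View pics/i.png

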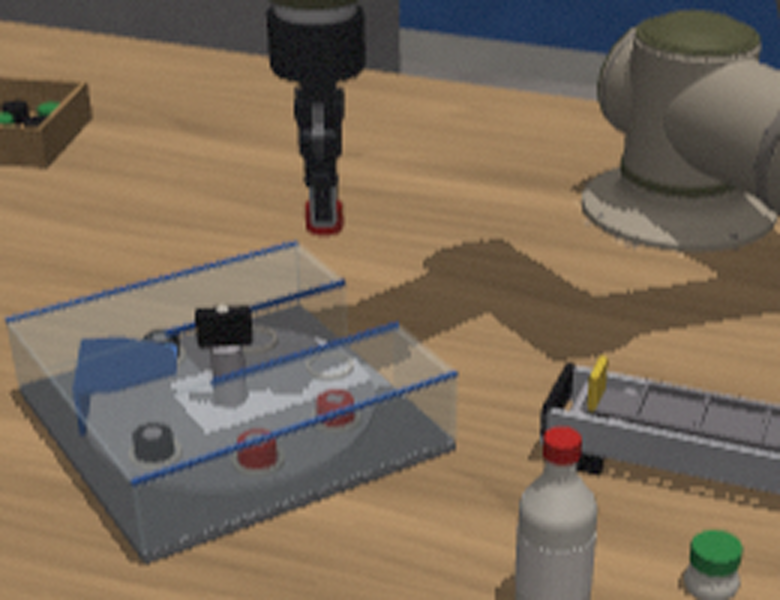

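The second red is held upright, two reds remain at crop (258,448) and (335,406), and the tray is unmoved. Lowering.

The rows are not in the units I measure in: shifts go in shares of 50 mm and turns go in units of 4 degrees. I convert before sending: 0.02 m is 0.4, 0.015 m is 0.3.

Request:
inch_along(
  steps=[
    [0.02,-0.04,0.4,0,0],
    [0,0,0.3,0,0],
    [0,0,0.2,0,0],
    [0,0,0,0,0],
    [0,0,0,0,0],
  ],
)

```text
time_s: 23.2
position: [0.5065, 0.1822, 0.0807]
tool_rot: [[0.003, 1.0, 0.001], [1.0, -0.003, 0.0], [0.0, 0.001, -1.0]]
ft_force: [-0.2, -0.0, -0.8]
grip_width: 0.0294
gripper_force: 49.6
```

Request:
inch_along(
  steps=[
    [0,0,0.03,0,0],
    [0,0,0.03,0,0],
    [0,0,0.03,0,0],
    [0,0,0,0,0],
    [0,0,0,0,0],
  ],
)

```text
time_s: 23.7
position: [0.5058, 0.1826, 0.0753]
tool_rot: [[0.003, 1.0, -0.0], [1.0, -0.003, -0.0], [-0.0, -0.0, -1.0]]
ft_force: [-0.1, -0.2, -0.6]
grip_width: 0.0297
gripper_force: 49.6
```

```bash
python3 plan.py .506 .183 .0715 0
```

```text
yaw -0.1 q6 7.4 turn -0.1 -> q6 approx; shift [0.0004 0.0002 0.0038] pos [0.5058 0.1826 0.0753] t 23.7
```

Request:
inch_along(
  steps=[
    [0,0,0.03,0,0],
    [0,0,0.03,0,0],
    [0,0,0.03,0,0],
    [0,0,0,0,0],
    [0,0,0,0,0],
  ],
)

```text
time_s: 24.2
position: [0.5058, 0.1827, 0.0715]
tool_rot: [[0.003, 1.0, 0.0], [1.0, -0.003, 0.0], [0.0, 0.0, -1.0]]
ft_force: [-2.0, -0.3, 8.3]
grip_width: 0.0296
gripper_force: 50.5
```

Request:
inch_along(
  steps=[
    [0,0,0,0,0.045],
    [0,0,0,0,0.045],
    [0,0,0,0,0.045],
    [0,0,-0.6,0,0.045],
    [0,0,-0.8,0,0.045],
    [0,0,-0.8,0,0.05],
    [0,0,-0.4,0,0.05],
    [0,0,0,-2.2,0.05],
    [0,0,0,-2.2,0.05],
    [0,0,0,-2.2,0.05],
  ],
)

```text
time_s: 25.2
position: [0.5058, 0.1826, 0.2008]
tool_rot: [[-0.438, 0.899, -0.0], [0.899, 0.438, -0.0], [-0.0, -0.0, -1.0]]
ft_force: [0.9, 0.5, -1.1]
grip_width: 0.0497
gripper_force: 0.0
```

```bash
python3 -c "
from h import *
snap('scene','k.png')"
python3 plan.py .573 -.286 .18 26.4
```

```text
yaw 26.4 q6 -19.2 turn 0.0 -> q6 approx; shift [-0.4496 -0.1481  0.0207] pos [0.5058 0.1826 0.2007] t 25.25
```

Request:
inch_along(
  steps=[
    [-0.75,-0.246,0,0,0.05],
    [-0.75,-0.246,0,0,0.05],
    [-0.75,-0.246,0,0,0.05],
    [-0.75,-0.246,0,0,0.05],
    [-0.75,-0.246,0,0,0.05],
    [-0.75,-0.246,0,0,0.05],
    [-0.75,-0.246,0,0,0.05],
    [-0.75,-0.246,0,0,0.05],
    [-0.75,-0.246,0,0,0.05],
  ],
  clamp_n=60,
)

```text
time_s: 26.15
position: [0.552, -0.1713, 0.2007]
tool_rot: [[-0.43, 0.903, -0.0], [0.903, 0.43, 0.0], [0.0, -0.0, -1.0]]
ft_force: [1.1, 0.1, 0.0]
grip_width: 0.05
gripper_force: 0.0
```

Request:
inch_along(
  steps=[
    [-0.75,-0.246,0,0,0.05],
    [-0.75,-0.246,0.4,0,0.05],
    [-0.75,-0.246,0.4,0,0.05],
    [0,0,0,0,0.05],
    [0,0,0,0,0.05],
    [0,0,0,0,0.05],
  ],
)

```text
time_s: 26.75
position: [0.5676, -0.2862, 0.1614]
tool_rot: [[-0.432, 0.902, 0.001], [0.902, 0.432, -0.0], [-0.0, 0.0, -1.0]]
ft_force: [1.0, -0.7, 0.3]
grip_width: 0.0504
gripper_force: 0.0
```

```bash
python3 plan.py .573 -.286 .098 26.4
```

```text
yaw 25.6 q6 -63.0 turn -0.8 -> q6 approx; shift [-0.0022  0.0049  0.0634] pos [ 0.5676 -0.2862  0.1614] t 26.75
```

View pics/k.png

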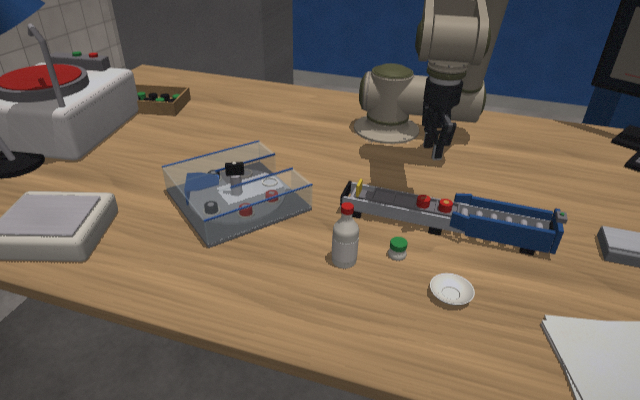

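Both reds are flat in the two compartments nearest the bay, at (445,205) and (424,201).

Converted, 0.02 m is 0.4, 0.005 m is 0.1, -0.8 degrees is -0.2.

Request:
inch_along(
  steps=[
    [-0.04,0.1,0.4,-0.2,0.05],
    [0,0,0.4,0,0.05],
    [0,0,0.4,0,0.05],
    [0,0,0.06,0,0.05],
    [0,0,0,0,0.0],
    [0,0,0,0,0.0],
    [0,0,0,0,0.0],
    [0,0,0,0,0.0],
    [0,0,0,0,0.0],
  ],
  clamp_n=60,
)

```text
time_s: 27.65
position: [0.5736, -0.2865, 0.0995]
tool_rot: [[-0.445, 0.895, 0.003], [0.895, 0.445, -0.001], [-0.002, 0.002, -1.0]]
ft_force: [1.7, 3.2, 6.9]
grip_width: 0.0132
gripper_force: 60.2
```

Request:
inch_along(
  steps=[
    [0,0,0,-1.8375,0],
    [0,0,0,-1.8375,0],
    [0,0,0,-1.8375,0],
    [0,0,0,-1.8375,0],
    [0,0,0,-1.8375,0],
    [0,0,0,-1.8375,0],
    [0,0,0,-1.8375,0],
    [0,0,0,0,0],
    [0,0,0,0,0],
  ],
)

```text
time_s: 28.55
position: [0.5733, -0.2869, 0.0996]
tool_rot: [[-0.978, 0.21, 0.002], [0.21, 0.978, -0.002], [-0.003, -0.001, -1.0]]
ft_force: [-0.6, 1.7, 6.2]
grip_width: 0.013
gripper_force: 60.3
```

Request:
inch_along(
  steps=[
    [0,0,0,0,0.05],
    [0,0,0,0,0.05],
    [0,0,0,0,0.05],
    [0,0,-0.6,0,0.05],
    [0,0,-0.8,0,0.05],
    [0,0,0,2.1475,0.05],
    [0,0,0,2.1475,0.05],
    [0,0,0,2.1475,0.05],
    [0,0,0,0,0.05],
  ],
)

```text
time_s: 29.45
position: [0.5727, -0.2866, 0.1677]
tool_rot: [[-0.788, 0.615, -0.0], [0.615, 0.788, 0.0], [0.0, -0.0, -1.0]]
ft_force: [0.3, -0.3, 0.7]
grip_width: 0.0503
gripper_force: 0.0
```

```bash
python3 plan.py .496 -.226 .106 52
```

```text
yaw 52.0 q6 -89.2 turn 0.0 -> q6 approx; shift [0.0978 0.0006 0.0618] pos [ 0.5727 -0.2866  0.1677] t 29.45
```

Request:
inch_along(
  steps=[
    [0.66,0,0,0,0.05],
    [0.66,0,0,0,0.05],
    [0.64,0.01,0.4,0,0.05],
    [0,0,0.6,0,0.05],
    [0,0,0.2,0,0.05],
    [0,0,0,0,0.05],
    [0,0,0,0,0.05],
  ],
)

```text
time_s: 30.15
position: [0.4965, -0.2267, 0.1085]
tool_rot: [[-0.79, 0.613, 0.001], [0.613, 0.79, -0.001], [-0.001, -0.0, -1.0]]
ft_force: [0.2, 1.0, -1.1]
grip_width: 0.0504
gripper_force: 0.0
```

```bash
python3 plan.py .496 -.226 .0485 52
```

```text
yaw 52.2 q6 -89.2 turn 0.2 -> q6 approx; shift [0.001  0.0003 0.06  ] pos [ 0.4965 -0.2267  0.1085] t 30.15
```

Request:
inch_along(
  steps=[
    [0.02,0,0.4,0,0.05],
    [0,0,0.4,0,0.05],
    [0,0,0.4,0,0.05],
    [0,0,0,0,0.05],
  ],
  clamp_n=50,
)

```text
time_s: 30.55
position: [0.4958, -0.2262, 0.0479]
tool_rot: [[-0.79, 0.613, 0.001], [0.613, 0.79, -0.001], [-0.001, -0.0, -1.0]]
ft_force: [-0.0, -0.5, 0.4]
grip_width: 0.05
gripper_force: 0.0
```

Request:
inch_along(
  steps=[
    [0,0,0,0,0.0],
    [0,0,0,0,0.0],
    [0,0,0,0,0.0],
    [0,0,0,0,0.0],
    [0,0,0,0,0.0],
  ],
)

```text
time_s: 31.05
position: [0.4957, -0.226, 0.049]
tool_rot: [[-0.789, 0.614, 0.002], [0.614, 0.789, -0.002], [-0.003, 0.0, -1.0]]
ft_force: [-0.1, -0.3, 6.6]
grip_width: 0.0293
gripper_force: 49.1
```

Request:
inch_along(
  steps=[
    [0,0,-0.4,0,0],
    [0,0,-0.6,0,0],
    [0,0,-0.6,0,0],
    [0,0,-0.6,0,0],
    [0,0,-0.6,0,0],
    [0,0,0,1.86,0],
    [0,0,0,1.86,0],
    [0,0,0,1.86,0],
    [0,0,0,1.86,0],
    [0,0,0,0,0],
  ],
)

```text
time_s: 32.05
position: [0.4949, -0.2254, 0.188]
tool_rot: [[-0.379, 0.925, 0.0], [0.925, 0.379, -0.0], [-0.0, 0.0, -1.0]]
ft_force: [-0.4, 0.6, -0.1]
grip_width: 0.0294
gripper_force: 49.4
```

```bash
python3 -c "
from h import *
snap('scene','l.png',(160,60,420,260),3)
snap('top','l2.png')"
python3 chk.py l.png l2.png
python3 plan.py .506 .132 .12 0
```

```text
scene [([358.6, 187.2], 68)]
top [([289.4, 251.0], 38), ([202.5, 247.8], 6)]
yaw 22.6 q6 -59.5 turn 22.6 -> q6 approx; shift [0.3574 0.0111 0.068 ] pos [ 0.4949 -0.2254  0.188 ] t 32.15
```

View pics/l.png

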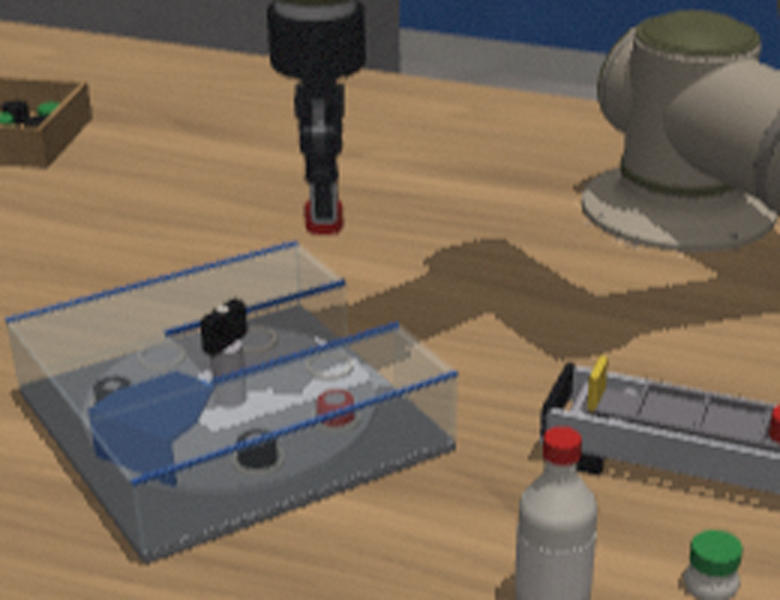

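The third red is held upright and the last one is next to the slot at crop (335,407). The tray has not moved.

Converted, 0.0355 m is 0.71, 0.001 m is 0.02, 7.53 degrees is 1.8825.

Request:
inch_along(
  steps=[
    [0,0,0,1.8825,0],
    [0,0,0,1.8825,0],
    [0,0,0,1.8825,0],
    [0.71,0.02,0,0,0],
    [0.71,0.02,0,0,0],
    [0.71,0.02,0,0,0],
    [0.71,0.02,0,0,0],
    [0.71,0.02,0,0,0],
  ],
)

```text
time_s: 32.95
position: [0.5006, -0.0466, 0.188]
tool_rot: [[0.001, 1.0, 0.0], [1.0, -0.001, 0.0], [0.0, 0.0, -1.0]]
ft_force: [0.3, 0.0, -0.2]
grip_width: 0.0291
gripper_force: 49.4
```

Request:
inch_along(
  steps=[
    [0.71,0.02,0,0,0],
    [0.71,0.02,0,0,0],
    [0.71,0.02,0,0,0],
    [0.71,0.02,0.6,0,0],
    [0.71,0.02,0.6,0,0],
    [0,0,0,0,0],
    [0,0,0,0,0],
  ],
)

```text
time_s: 33.65
position: [0.5064, 0.13, 0.1276]
tool_rot: [[0.0, 1.0, -0.001], [1.0, -0.0, -0.0], [-0.0, -0.001, -1.0]]
ft_force: [0.4, -0.2, 1.2]
grip_width: 0.0287
gripper_force: 49.6
```

```bash
python3 plan.py .506 .132 .08 0
```

```text
yaw -0.0 q6 1.4 turn -0.0 -> q6 approx; shift [ 0.0021 -0.0003  0.0476] pos [0.5064 0.13   0.1276] t 33.65
```

Request:
inch_along(
  steps=[
    [0.04,0,0.4,0,0],
    [0,0,0.4,0,0],
    [0,0,0.2,0,0],
    [0,0,0,0,0],
    [0,0,0,0,0],
  ],
)

```text
time_s: 34.15
position: [0.5071, 0.131, 0.0788]
tool_rot: [[0.005, 1.0, 0.002], [1.0, -0.005, -0.0], [-0.0, 0.002, -1.0]]
ft_force: [0.1, -0.0, -0.4]
grip_width: 0.0294
gripper_force: 49.6
```

Request:
inch_along(
  steps=[
    [0,0,0.03,0,0],
    [0,0,0.03,0,0],
    [0,0,0.02,0,0],
    [0,0,0,0,0],
    [0,0,0,0,0],
  ],
)

```text
time_s: 34.65
position: [0.5066, 0.1316, 0.074]
tool_rot: [[0.004, 1.0, 0.0], [1.0, -0.004, 0.0], [0.0, 0.0, -1.0]]
ft_force: [1.3, -0.4, 2.1]
grip_width: 0.0292
gripper_force: 49.8
```

```bash
python3 plan.py .506 .132 .074 0
```

```text
yaw -0.2 q6 1.8 turn -0.2 -> q6 approx; shift [ 0.0004 -0.0006  0.    ] pos [0.5066 0.1316 0.074 ] t 34.65
```

Converted, -0.04 m is -0.8, -0.03 m is -0.6, 8.5 degrees is 2.125.

Request:
inch_along(
  steps=[
    [0,0,0,0,0.045],
    [0,0,0,0,0.045],
    [0,0,0,0,0.045],
    [0,0,-0.6,0,0.045],
    [0,0,-0.8,0,0.045],
    [0,0,-0.8,0,0.05],
    [0,0,-0.4,0,0.05],
    [0,0,0,2.125,0.05],
    [0,0,0,2.125,0.05],
    [0,0,0,2.125,0.05],
  ],
  clamp_n=60,
)

```text
time_s: 35.65
position: [0.5064, 0.1315, 0.2039]
tool_rot: [[0.44, 0.898, 0.0], [0.898, -0.44, -0.0], [0.0, 0.0, -1.0]]
ft_force: [-0.7, -0.3, -0.8]
grip_width: 0.0497
gripper_force: 0.0
```

Request:
inch_along(
  steps=[
    [0,0,0,2.125,0.05],
    [0,0,0,2.125,0.05],
    [0,0,0,2.125,0.05],
    [0,0,0,2.125,0.05],
    [0,0,0,2.125,0.05],
    [0,0,0,2.125,0.05],
    [0,0,0,2.125,0.05],
    [0,0,0,2.125,0.05],
    [0,0,0,2.125,0.05],
    [0,0,0,0,0.05],
  ],
)

```text
time_s: 36.65
position: [0.5064, 0.1315, 0.2037]
tool_rot: [[0.977, -0.213, -0.0], [-0.213, -0.977, 0.0], [-0.0, 0.0, -1.0]]
ft_force: [0.1, -0.7, -0.4]
grip_width: 0.0502
gripper_force: 0.0
```

```bash
python3 plan.py .573 -.286 .17 -102.2
```

```text
yaw -102.3 q6 103.9 turn -0.1 -> q6 approx; shift [0.1534 0.394  0.0337] pos [0.5064 0.1315 0.2037] t 36.65
```

Converted, 0.0394 m is 0.788, 0.02 m is 0.4.

Request:
inch_along(
  steps=[
    [0.306,0.788,0,0,0.05],
    [0.306,0.788,0,0,0.05],
    [0.306,0.788,0,0,0.05],
    [0.306,0.788,0,0,0.05],
    [0.306,0.788,0,0,0.05],
    [0.306,0.788,0,0,0.05],
    [0.306,0.788,0,0,0.05],
    [0.306,0.788,0,0,0.05],
    [0.306,0.788,0.4,0,0.05],
    [0.306,0.788,0.4,0,0.05],
  ],
)

```text
time_s: 37.65
position: [0.5726, -0.2878, 0.1636]
tool_rot: [[0.978, -0.208, 0.001], [-0.208, -0.978, -0.001], [0.001, 0.0, -1.0]]
ft_force: [0.4, 0.4, -0.4]
grip_width: 0.05
gripper_force: 0.0
```

Request:
inch_along(
  steps=[
    [0,0,0,0,0.05],
    [0,0,0,0,0.05],
  ],
)

```text
time_s: 37.85
position: [0.5721, -0.2864, 0.163]
tool_rot: [[0.978, -0.21, -0.001], [-0.21, -0.978, 0.001], [-0.001, -0.001, -1.0]]
ft_force: [0.9, 0.5, 0.5]
grip_width: 0.05
gripper_force: 0.0
```

```bash
python3 plan.py .573 -.286 .098 -102.2
```

```text
yaw -102.1 q6 65.0 turn 0.1 -> q6 approx; shift [ 0.0009 -0.0006  0.065 ] pos [ 0.5721 -0.2864  0.163 ] t 37.85
```

Converted, 0.02 m is 0.4, 0.004 m is 0.08.

Request:
inch_along(
  steps=[
    [0.02,0,0.4,0,0.05],
    [0,0,0.4,0,0.05],
    [0,0,0.4,0,0.05],
    [0,0,0.08,0,0.05],
    [0,0,0,0,0.0],
    [0,0,0,0,0.0],
    [0,0,0,0,0.0],
    [0,0,0,0,0.0],
    [0,0,0,0,0.0],
  ],
  clamp_n=60,
)

```text
time_s: 38.75
position: [0.5738, -0.2869, 0.1016]
tool_rot: [[0.977, -0.212, 0.002], [-0.212, -0.977, -0.002], [0.003, 0.002, -1.0]]
ft_force: [-1.3, -2.1, 5.9]
grip_width: 0.0128
gripper_force: 59.9
```

Request:
inch_along(
  steps=[
    [0,0,0,-1.8375,0],
    [0,0,0,-1.8375,0],
    [0,0,0,-1.8375,0],
    [0,0,0,-1.8375,0],
    [0,0,0,-1.8375,0],
    [0,0,0,-1.8375,0],
    [0,0,0,-1.8375,0],
    [0,0,0,0,0],
    [0,0,0,0,0],
  ],
)

```text
time_s: 39.65
position: [0.5738, -0.2869, 0.1016]
tool_rot: [[0.775, 0.632, 0.002], [0.632, -0.775, -0.002], [0.0, 0.003, -1.0]]
ft_force: [-2.2, -3.3, 6.9]
grip_width: 0.0128
gripper_force: 59.9
```

Request:
inch_along(
  steps=[
    [0,0,0,0,0.05],
    [0,0,0,0,0.05],
    [0,0,0,0,0.05],
    [0,0,-0.6,0,0.05],
    [0,0,-0.8,0,0.05],
    [0,0,0,-2.1375,0.05],
    [0,0,0,-2.1375,0.05],
    [0,0,0,-2.1375,0.05],
    [0,0,0,-2.1375,0.05],
    [0,0,0,-2.1375,0.05],
  ],
)

```text
time_s: 40.65
position: [0.5734, -0.2859, 0.1697]
tool_rot: [[0.134, 0.991, -0.0], [0.991, -0.134, 0.0], [0.0, -0.0, -1.0]]
ft_force: [-0.4, -0.0, 0.6]
grip_width: 0.05
gripper_force: 0.0
```

Request:
inch_along(
  steps=[
    [0,0,0,-2.1375,0.05],
    [0,0,0,-2.1375,0.05],
    [0,0,0,-2.1375,0.05],
    [0,0,0,-2.1375,0.05],
    [0,0,0,-2.1375,0.05],
    [0,0,0,-2.1375,0.05],
    [0,0,0,-2.1375,0.05],
    [0,0,0,0,0.05],
  ],
)

```text
time_s: 41.45
position: [0.5734, -0.286, 0.1697]
tool_rot: [[-0.787, 0.617, -0.0], [0.617, 0.787, 0.0], [0.0, 0.0, -1.0]]
ft_force: [0.2, 0.1, -0.5]
grip_width: 0.0496
gripper_force: 0.0
```

```bash
python3 plan.py .496 -.226 .106 52
```

```text
yaw 51.9 q6 -89.0 turn -0.1 -> q6 approx; shift [ 0.0979 -0.0004  0.0637] pos [ 0.5734 -0.286   0.1697] t 41.45
```

Converted, 0.033 m is 0.66, 0.032 m is 0.64.

Request:
inch_along(
  steps=[
    [0.66,0,0,0,0.05],
    [0.66,0,0,0,0.05],
    [0.64,0,0.4,0,0.05],
    [0,0,0.6,0,0.05],
    [0,0,0.24,0,0.05],
    [0,0,0,0,0.05],
    [0,0,0,0,0.05],
  ],
)

```text
time_s: 42.15
position: [0.4972, -0.2262, 0.1085]
tool_rot: [[-0.785, 0.619, 0.001], [0.619, 0.785, -0.001], [-0.001, 0.0, -1.0]]
ft_force: [0.2, 0.3, 0.4]
grip_width: 0.0496
gripper_force: 0.0
```

```bash
python3 plan.py .496 -.226 .0485 52
```

```text
yaw 51.7 q6 -88.6 turn -0.3 -> q6 approx; shift [ 0.0011 -0.0006  0.06  ] pos [ 0.4972 -0.2262  0.1085] t 42.15
```

Converted, 0.02 m is 0.4, 0.001 m is 0.02.

Request:
inch_along(
  steps=[
    [0.02,0,0.4,0,0.05],
    [0,0,0.4,0,0.05],
    [0,0,0.4,0,0.05],
    [0,0,0,0,0.05],
  ],
  clamp_n=50,
)

```text
time_s: 42.55
position: [0.4965, -0.2257, 0.0479]
tool_rot: [[-0.785, 0.619, 0.001], [0.619, 0.785, -0.001], [-0.001, 0.0, -1.0]]
ft_force: [-0.0, -0.4, 0.8]
grip_width: 0.0497
gripper_force: 0.0
```

Request:
inch_along(
  steps=[
    [0,0,0,0,0.0],
    [0,0,0,0,0.0],
    [0,0,0,0,0.0],
    [0,0,0,0,0.0],
    [0,0,0,0,0.0],
  ],
)

```text
time_s: 43.05
position: [0.4963, -0.2255, 0.049]
tool_rot: [[-0.786, 0.619, 0.002], [0.619, 0.786, -0.002], [-0.003, 0.0, -1.0]]
ft_force: [-0.9, -0.9, 5.6]
grip_width: 0.029
gripper_force: 49.1
```

Request:
inch_along(
  steps=[
    [0,0,-0.4,0,0],
    [0,0,-0.6,0,0],
    [0,0,-0.6,0,0],
    [0,0,-0.6,0,0],
    [0,0,-0.6,0,0],
    [0,0,0,1.86,0],
    [0,0,0,1.86,0],
    [0,0,0,1.86,0],
    [0,0,0,1.86,0],
    [0,0,0,0,0],
  ],
)

```text
time_s: 44.05
position: [0.4956, -0.2249, 0.1881]
tool_rot: [[-0.374, 0.927, 0.0], [0.927, 0.374, -0.0], [-0.0, 0.0, -1.0]]
ft_force: [-0.1, -0.7, 0.1]
grip_width: 0.029
gripper_force: 49.4
```

```bash
python3 -c "
from h import *
snap('scene','n.png')
snap('top','n2.png')"
python3 chk.py n.png n2.png
python3 plan.py .506 .081 .12 0
```

```text
scene [([358.9, 186.4], 66)]
top [([289.5, 252.1], 42), ([202.0, 249.7], 7)]
yaw 22.2 q6 -59.1 turn 22.2 -> q6 approx; shift [0.3059 0.0104 0.068 ] pos [ 0.4956 -0.2249  0.188 ] t 44.15
```

The tray has slid about 3 mm in -x within the rails, with y unchanged. I'll aim at x = 0.503.

Converted, 0.034 m is 0.68, 0.001 m is 0.02, 7.4 degrees is 1.85.

Request:
inch_along(
  steps=[
    [0,0,0,1.85,0],
    [0,0,0,1.85,0],
    [0,0,0,1.85,0],
    [0.68,0.02,0,0,0],
    [0.68,0.02,0,0,0],
    [0.68,0.02,0,0,0],
    [0.68,0.02,0,0,0],
    [0.68,0.02,0,0,0],
  ],
)

```text
time_s: 44.95
position: [0.501, -0.0536, 0.188]
tool_rot: [[-0.0, 1.0, 0.0], [1.0, 0.0, -0.0], [-0.0, 0.0, -1.0]]
ft_force: [0.5, 0.6, -0.6]
grip_width: 0.0287
gripper_force: 49.4
```

Request:
inch_along(
  steps=[
    [0.68,0.02,0,0,0],
    [0.68,0.02,0,0,0],
    [0.68,0.02,0.6,0,0],
    [0.68,0.02,0.6,0,0],
    [0,0,0,0,0],
    [0,0,0,0,0],
  ],
)

```text
time_s: 45.55
position: [0.5054, 0.0814, 0.1277]
tool_rot: [[-0.001, 1.0, -0.001], [1.0, 0.001, -0.0], [-0.0, -0.001, -1.0]]
ft_force: [0.6, -0.7, -0.0]
grip_width: 0.029
gripper_force: 49.6
```

```bash
python3 plan.py .503 .081 .08 0
```

```text
yaw 0.1 q6 -4.2 turn 0.1 -> q6 approx; shift [-0.0004 -0.0024  0.0477] pos [0.5054 0.0814 0.1277] t 45.55
```

Request:
inch_along(
  steps=[
    [0,-0.05,0.4,0,0],
    [0,0,0.4,0,0],
    [0,0,0.2,0,0],
    [0,0,0,0,0],
    [0,0,0,0,0],
  ],
)

```text
time_s: 46.05
position: [0.5036, 0.0805, 0.0787]
tool_rot: [[0.003, 1.0, 0.002], [1.0, -0.003, -0.0], [-0.0, 0.002, -1.0]]
ft_force: [1.2, 0.6, -0.2]
grip_width: 0.0293
gripper_force: 49.6
```

Request:
inch_along(
  steps=[
    [0,0,0.03,0,0],
    [0,0,0.03,0,0],
    [0,0,0.02,0,0],
    [0,0,0,0,0],
    [0,0,0,0,0],
  ],
)

```text
time_s: 46.55
position: [0.5031, 0.0811, 0.074]
tool_rot: [[0.003, 1.0, 0.001], [1.0, -0.003, -0.0], [-0.0, 0.001, -1.0]]
ft_force: [0.4, 0.6, 2.3]
grip_width: 0.029
gripper_force: 49.8
```

```bash
python3 plan.py .503 .081 .074 0
```

```text
yaw -0.1 q6 -4.0 turn -0.1 -> q6 approx; shift [-0.0001 -0.0001  0.    ] pos [0.5031 0.0811 0.074 ] t 46.55
```

Request:
inch_along(
  steps=[
    [0,0,0,0,0.045],
    [0,0,0,0,0.045],
    [0,0,0,0,0.045],
    [0,0,-0.6,0,0.045],
    [0,0,-0.8,0,0.045],
    [0,0,-0.8,0,0],
    [-1,0,0,0,0],
    [-0.9,0,0,0,0],
    [0,0,0,0,0],
    [0,0,0,0,0],
  ],
  clamp_n=30,
)

```text
time_s: 47.55
position: [0.5025, -0.0146, 0.1837]
tool_rot: [[0.005, 1.0, -0.0], [1.0, -0.005, 0.0], [0.0, -0.0, -1.0]]
ft_force: [-0.1, -0.5, -0.3]
grip_width: 0.0005
gripper_force: 0.0
```

```bash
python3 -c "
from h import *
snap('scene','o.png',(330,150,560,260),3.4)
snap('top','o2.png')"
python3 chk.py o.png o2.png
python3 plan.py .5 -.016 .077 0
```

```text
scene [([359.0, 186.1], 65)]
top [([201.6, 250.4], 5)]
yaw -0.1 q6 -14.9 turn -0.1 -> q6 approx; shift [-0.0028 -0.0025  0.1067] pos [ 0.5025 -0.0132  0.1837] t 47.65
```

View pics/o.png

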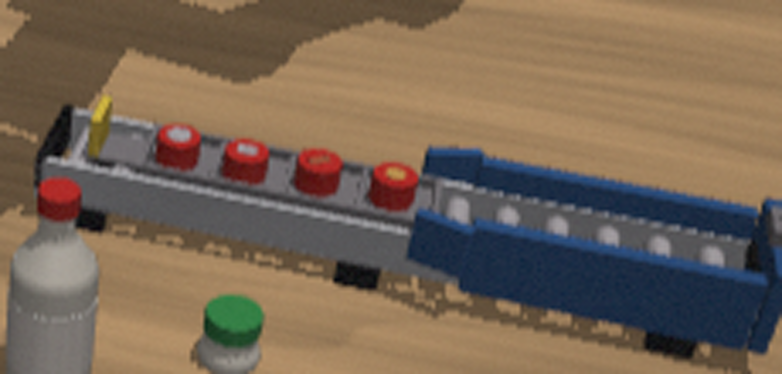

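All four reds are flat, one per compartment. Now I'll push the tab.

Request:
inch_along(
  steps=[
    [-0.06,-0.05,0.8,0,0],
    [0,0,0.8,0,0],
    [0,0,0.54,0,0],
    [0,0,0,0,0],
    [0.16,0,0,0,0],
    [0.2,0,0,0,0],
    [0.2,0,0,0,0],
    [0.2,0,0,0,0],
    [0.2,0,0,0,0],
    [0.2,0,0,0,0],
  ],
)

```text
time_s: 48.65
position: [0.5015, 0.0415, 0.0781]
tool_rot: [[0.002, 1.0, 0.004], [1.0, -0.002, -0.001], [-0.001, 0.004, -1.0]]
ft_force: [1.4, -5.3, 3.4]
grip_width: -0.0
gripper_force: 2.8
```

Request:
inch_along(
  steps=[
    [0.2,0,0,0,0],
    [0.2,0,0,0,0],
    [0.2,0,0,0,0],
    [0.2,0,0,0,0],
    [0.2,0,0,0,0],
    [0.2,0,0,0,0],
    [0.2,0,0,0,0],
    [0.2,0,0,0,0],
    [0.2,0.04,0,0,0],
    [0,0,0,0,0],
  ],
)

```text
time_s: 49.65
position: [0.5025, 0.1325, 0.0774]
tool_rot: [[0.001, 1.0, 0.001], [1.0, -0.001, 0.001], [0.001, 0.001, -1.0]]
ft_force: [-0.0, -0.3, -0.3]
grip_width: 0.0003
gripper_force: 0.0
```

```bash
python3 plan.py .503 .209 .077 0
```

```text
yaw -0.1 q6 1.7 turn -0.1 -> q6 approx; shift [0.0765 0.0005 0.0004] pos [0.5025 0.1325 0.0774] t 49.65
```

Request:
inch_along(
  steps=[
    [0.16,0,0,0,0],
    [0.16,0,0,0,0],
    [0.16,0,0,0,0],
    [0.16,0,0,0,0],
    [0.16,0,0,0,0],
    [0.16,0,0,0,0],
    [0.14,0,0,0,0],
    [0.12,0,0,0,0],
    [0.1,0,0,0,0],
    [0,0,0,0,0],
  ],
)

```text
time_s: 50.65
position: [0.5023, 0.1979, 0.0766]
tool_rot: [[0.002, 1.0, -0.001], [1.0, -0.002, 0.001], [0.001, -0.001, -1.0]]
ft_force: [0.0, 0.5, 0.2]
grip_width: 0.0003
gripper_force: 0.0
```

Request:
inch_along(
  steps=[
    [0.08,0,0,0,0],
    [0.06,0,0,0,0],
    [0.06,0,0,0,0],
    [0,0,0,0,0],
  ],
)

```text
time_s: 51.05
position: [0.5025, 0.2076, 0.0766]
tool_rot: [[0.002, 1.0, -0.001], [1.0, -0.002, 0.001], [0.001, -0.001, -1.0]]
ft_force: [0.4, 0.6, 0.6]
grip_width: -0.0002
gripper_force: 0.0
```

```bash
python3 plan.py .503 .209 .077 0
python3 -c "
from h import *
snap('scene','p.png')
snap('top','p2.png')"
python3 chk.py p.png p2.png
```

```text
yaw -0.1 q6 10.1 turn -0.1 -> q6 approx; shift [ 0.0014  0.0005 -0.0004] pos [0.5025 0.2076 0.0766] t 51.05
scene [([440.2, 202.1], 55)]
top []
```

```bash
python3 - <<'E'
from m import *
print(onz("scene",(358.9,186.3),.071),onz("scene",(440.2,202.1),.071))
E
```

```text
[0.5116 0.0235 0.071 ] [0.5152 0.2238 0.071 ]
```

Converted, 0.003 m is 0.06.

Request:
inch_along(
  steps=[
    [0.06,0,0,0,0],
    [0.06,0,0,0,0],
    [0.06,0,0,0,0],
    [0,0,0,0,0],
  ],
)

```text
time_s: 51.55
position: [0.5029, 0.2104, 0.0769]
tool_rot: [[0.002, 1.0, -0.002], [1.0, -0.002, -0.012], [-0.012, -0.002, -1.0]]
ft_force: [-0.1, -37.7, 5.2]
grip_width: -0.0001
gripper_force: 19.0
```

Request:
inch_along(
  steps=[
    [0.06,0,0,0,0],
    [0.06,0,0,0,0],
    [0,0,0,0,0],
  ],
)

```text
time_s: 51.85
position: [0.503, 0.2108, 0.0769]
tool_rot: [[0.002, 1.0, -0.004], [1.0, -0.002, -0.023], [-0.023, -0.004, -1.0]]
ft_force: [-1.7, -71.2, 12.0]
grip_width: 0.0
gripper_force: 35.8
```

Firm contact: the tray is against the stop. Backing off, then to the knob.

Converted, -0.04 m is -0.8, -0.015 m is -0.3, 8.45 degrees is 2.1125.

Request:
inch_along(
  steps=[
    [-0.3,0,0,0,0],
    [-0.2,0,0,0,0],
    [0,0,-0.8,0,0.05],
    [0,0,-0.8,0,0.05],
    [0,0,-0.8,0,0.05],
    [0,0,0,2.1125,0.05],
    [0,0,0,2.1125,0.05],
    [0,0,0,2.1125,0.05],
  ],
  clamp_n=60,
)

```text
time_s: 52.65
position: [0.5025, 0.1977, 0.1971]
tool_rot: [[0.435, 0.9, 0.001], [0.9, -0.435, 0.001], [0.001, 0.0, -1.0]]
ft_force: [-0.2, -0.6, -0.0]
grip_width: 0.0509
gripper_force: 0.0
```

Request:
inch_along(
  steps=[
    [0,0,0,2.1125,0.05],
    [0,0,0,2.1125,0.05],
    [0,0,0,2.1125,0.05],
    [0,0,0,0,0.05],
  ],
)

```text
time_s: 53.05
position: [0.5026, 0.1976, 0.1968]
tool_rot: [[0.776, 0.631, -0.0], [0.631, -0.776, 0.001], [0.0, -0.0, -1.0]]
ft_force: [0.4, -0.3, 0.1]
grip_width: 0.0499
gripper_force: 0.0
```

```bash
python3 plan.py .573 -.286 .17 -50.7
python3 -c "
from h import *
snap('scene','q.png',(330,150,560,260),3.4)"
python3 chk.py q.png p2.png
```

```text
yaw -50.9 q6 59.8 turn -0.2 -> q6 approx; shift [-0.2518  0.4188  0.0265] pos [0.5026 0.1976 0.1968] t 53.05
scene [([441.0, 202.2], 54)]
top []
```

Request:
inch_along(
  steps=[
    [-0.42,0.7,0,0,0.05],
    [-0.42,0.7,0,0,0.05],
    [-0.42,0.7,0,0,0.05],
    [-0.42,0.7,0,0,0.05],
    [-0.42,0.7,0,0,0.05],
    [-0.42,0.7,0,0,0.05],
    [-0.42,0.7,0,0,0.05],
    [-0.42,0.7,0,0,0.05],
    [-0.42,0.7,0,0,0.05],
    [-0.42,0.7,0,0,0.05],
  ],
)

```text
time_s: 54.1
position: [0.561, -0.2084, 0.1969]
tool_rot: [[0.773, 0.635, 0.0], [0.635, -0.773, 0.0], [0.0, -0.0, -1.0]]
ft_force: [0.7, 0.8, 0.1]
grip_width: 0.0496
gripper_force: 0.0
```

Request:
inch_along(
  steps=[
    [-0.42,0.7,0.3,0,0.05],
    [-0.42,0.68,0.3,0,0.05],
    [0,0,0,0,0.05],
    [0,0,0,0,0.05],
  ],
)

```text
time_s: 54.5
position: [0.5717, -0.2872, 0.1661]
tool_rot: [[0.774, 0.633, -0.001], [0.633, -0.774, 0.001], [0.0, -0.001, -1.0]]
ft_force: [-0.1, 1.3, 0.6]
grip_width: 0.0498
gripper_force: 0.0
```

```bash
python3 plan.py .573 -.286 .098 -50.7
```

```text
yaw -50.7 q6 13.5 turn -0.0 -> q6 approx; shift [ 0.0018 -0.      0.0681] pos [ 0.5717 -0.2872  0.1661] t 54.5
```

Request:
inch_along(
  steps=[
    [0.04,0,0.4,0,0.05],
    [0,0,0.4,0,0.05],
    [0,0,0.4,0,0.05],
    [0,0,0.14,0,0.05],
    [0,0,0,0,0.0],
    [0,0,0,0,0.0],
    [0,0,0,0,0.0],
    [0,0,0,0,0.0],
    [0,0,0,0,0.0],
  ],
  clamp_n=60,
)

```text
time_s: 55.4
position: [0.5745, -0.2864, 0.1015]
tool_rot: [[0.775, 0.631, 0.004], [0.631, -0.775, -0.002], [0.002, 0.004, -1.0]]
ft_force: [4.4, -2.1, 4.6]
grip_width: 0.013
gripper_force: 60.4
```

Request:
inch_along(
  steps=[
    [0,0,0,-1.975,0],
    [0,0,0,-1.975,0],
    [0,0,0,-1.975,0],
    [0,0,0,-1.975,0],
    [0,0,0,-1.975,0],
    [0,0,0,-1.975,0],
    [0,0,0,-1.975,0],
    [0,0,0,-1.975,0],
    [0,0,0,-1.975,0],
    [0,0,0,-1.975,0],
  ],
)

```text
time_s: 56.4
position: [0.5734, -0.2861, 0.1015]
tool_rot: [[-0.477, 0.879, 0.001], [0.879, 0.477, -0.002], [-0.002, 0.0, -1.0]]
ft_force: [-2.1, -0.8, 7.2]
grip_width: 0.0131
gripper_force: 60.8
```

Request:
inch_along(
  steps=[
    [0,0,0,-1.975,0],
    [0,0,0,-1.975,0],
    [0,0,0,-1.975,0],
    [0,0,0,0,0],
    [0,0,0,0,0],
  ],
)

```text
time_s: 56.9
position: [0.5731, -0.2864, 0.1015]
tool_rot: [[-0.787, 0.618, 0.0], [0.618, 0.787, -0.002], [-0.002, -0.001, -1.0]]
ft_force: [-3.5, -2.0, 7.2]
grip_width: 0.013
gripper_force: 60.8
```

Request:
inch_along(
  steps=[
    [0,0,0,0,0.05],
    [0,0,0,0,0.05],
    [0,0,0,0,0.05],
    [0,0,-0.8,0,0.05],
    [0,0,-1,0,0.05],
    [0,0,-0.8,0,0.05],
  ],
)

```text
time_s: 57.5
position: [0.5734, -0.2856, 0.2323]
tool_rot: [[-0.786, 0.618, 0.001], [0.618, 0.786, -0.001], [-0.001, 0.0, -1.0]]
ft_force: [0.0, -0.4, 0.2]
grip_width: 0.0499
gripper_force: 0.0
```

Request:
inch_along(
  steps=[
    [0.84,0,0,0,0.05],
    [0.84,0,0,0,0.05],
    [0.84,0,0,0,0.05],
    [0.84,0,0,0,0.05],
    [0.84,0,0,0,0.05],
    [0.84,0,0,0,0.05],
    [0,0,0,0,0.05],
    [0,0,0,0,0.05],
  ],
)

```text
time_s: 58.3
position: [0.3752, -0.1299, 0.2303]
tool_rot: [[-0.787, 0.618, 0.001], [0.618, 0.787, -0.001], [-0.001, 0.0, -1.0]]
ft_force: [0.3, -0.8, 0.0]
grip_width: 0.0498
gripper_force: 0.0
```

```bash
python3 -c "
from h import *
snap('top','r.png',(90,140,500,310),1.95)"
```

```text
(no output)
```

View pics/r.png

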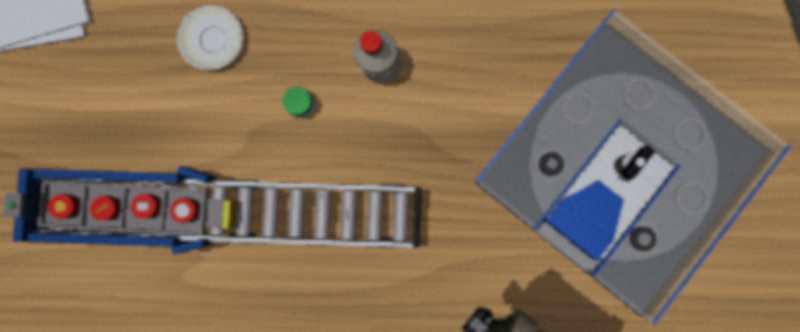

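The four reds are in the tray inside the bay, tab at crop (227,213). The shutter looks centred in the slot at (588,220) and the blacks sit at (551,163) and (643,238). Checking the numbers.

```bash
python3 - <<'E'
from m import *
r=lambda u,v:((u+.5)/1.95-.5+90,(v+.5)/1.95-.5+140)
P=np.array([onz("top",r(*p),.046) for p in((551,163),(643,238))])[:,:2]-[.573,-.2855]
print("black r,ang",np.linalg.norm(P,axis=1),np.degrees(np.arctan2(P[:,1],P[:,0]))%360)
im=cv2.imread("pics/raw_r.png"); m=cv2.inRange(cv2.cvtColor(im,cv2.COLOR_BGR2HSV),(100,120,60),(130,255,255)); m[:,:340]=0
m=cv2.erode(m,np.ones((5,5),np.uint8)); v,u=np.nonzero(m); q=onz("top",(u.mean(),v.mean()),.07)[:2]-[.573,-.2855]; print("shutter",np.linalg.norm(q),np.degrees(np.arctan2(q[1],q[0])))
t=onz("top",r(227,213),.075); s=onz("top",b(718,130),.075); print("tab",t,s,t-s)
E
```

```text
black r,ang [0.0978 0.097 ] [ 89.5484 192.502 ]
shutter 0.08780758322773202 142.09322153416107
tab [0.5042 0.2242 0.075 ] [0.5024 0.0203 0.075 ] [0.0017 0.2039 0.    ]
```

```bash
python3 -c "
from rig import env
print(env.close_job())"
```

```text
the job is handed in; nothing more can be done
None
```

I handed the job in at about 58 s: all four red mounts lie flat in their own compartments, the tray is home against the stop, the shutter is centred in the slot to about 2 mm, and both black mounts are still in their nests; no verdict came back.

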